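# Put the bone casts on their picture cards and the skull in its tin

### The job

Clear up after the bone lesson: lay the thigh bone, the vertebra and the jaw flat on the card that shows that bone, centred on the picture and lined up with it (end for end does not matter), and put the skull upright in the open blue tin. The tin is padded to an unknown height, so lower the skull gently until you feel it touch, then let go: do not drop it or press it down hard. Leave the grey pebble and the blue forceps where they lie.

Things in the scene. Friction and masses are not known exactly. Their poses are not given: they have to be found in the camera images.
- femur: Loose thigh-bone cast, cream resin, lying along its x: a straight round shaft 14 mm thick with a pair of 20 mm balls at each end, 96 mm long overall, 36 mm wide at the ends, 20 mm high; 30 to 65 g. Origin under its middle, at table level; z up. The shaft's axis is 10 mm above the origin; grip the middle of the shaft across y (56 mm of shaft clear between the balls).
- vertebra: Loose vertebra cast, cream resin, lying flat, 16 mm high, x -27 to +36 mm; 25 to 50 g. A round disc at -x, an open canal in the middle between two straight side walls (34 mm over their outer faces, parallel to x, from x -6 to +18 mm), then wings (46 mm across, x 20 to 27 mm) and a short spine at +x. Origin on the underside, at the canal; z up. Grip across y at the origin, 34 mm wide.
- jaw: Loose half-jaw cast, cream resin, lying on its side, 14 mm high: a bar 62 mm long along x with a row of teeth on its +y side, a broad knobbed branch at its -x end and a yellowish front tooth curving to +y at its +x end (102 by 47 mm in all); 28 to 56 g. Origin on the underside at the middle of the bar; z up. Grip across y at the origin, 20 mm wide (y -10 to +10 mm), clear for x -18 to +25 mm.
- skull: Loose rodent-skull cast, cream resin, standing on a flat base, snout to +x with dark eye sockets; 66 mm long, 34 mm wide and 34 mm high; 50 to 100 g. Origin on the underside under the braincase; z up. Its rounded sides are widest 17 mm above the origin; grip across y at the origin, 34 mm wide. The base is 44 mm by 22 mm.
- card_femur: Fixed white card with a green border and a dark life-size outline of the thigh bone, 120 mm (x) by 80 mm (y), 2 mm thick. Origin under its centre, at table level; the picture lies along x, drawn so that the bone's origin belongs over the card's origin with x along x (or reversed).
- card_vertebra: Fixed white card with a yellow border and a dark life-size outline of the vertebra; size and origin as the other cards, the picture's canal at the card's centre, its length along x.
- card_jaw: Fixed white card with a red border and a dark life-size outline of the jaw; size and origin as the other cards, the middle of the jaw's bar at the card's centre, its length along x.
- tin: Fixed open square tin, blue, 136 mm by 136 mm outside, walls 3 mm, rim 65 mm above the table. Origin under its centre, at table level; z up. Inside is a firm flat grey pad filling its whole floor, its top anywhere from 11 to 41 mm above the table (not told).
- pebble: Bystander: loose rounded grey pebble, 38 mm across, 20 mm high, among the bones. Origin on the underside. To be left alone.
- forceps: Bystander: loose bright-blue plastic forceps lying along x, 133 mm long (x -70 to +63 mm), 24 mm wide, 10 mm high. Origin on the underside. To be left alone.
Not all that is in view belongs to the job. What is shaped like the vertebra but orange, turquoise or yellow is not meant.

How it is judged:
By the outcome, as a careful person would: the job done as asked, in the order asked, and still so for the second after the job is handed in, with the robot touching nothing.
It also fails if it takes over 120 s, if anything falls off the work surface, if the arm or the gripper's body presses on something with over 40 N, if the wrist force passes 120 N, or if a joint passes its speed limit or range.

### The arm

A 6-joint arm with a two-finger parallel gripper is mounted at the origin on the work surface. World frame = base frame: x ahead of the robot, y to its left, z up, the work surface at z = 0. Lengths are in mm, angles in degrees, forces in N, time in s.
With the tool pointing down it reaches from about 300 to 850 mm from the base axis. Payload 4.2 kg.
Tool frame: the origin (TCP) lies between the finger pads; the fingertips stand 14 mm ahead of it and the grasp point (between the pads) lies 5 mm behind it; z points along the fingers, y is the line along which they close (so a half turn about z gives the same grasp; the last joint's range is limited). The gripper opens to 91 mm and grips with 3 to 60 N. Pads are 32 mm wide; open, the fingers measure 118 mm over their backs; the gripper's body (76 mm by 178 mm) begins 60 mm behind the grasp point.
Start: joints at [72.25, 18.312, 89.639, -0, 72.044, -1.146], TCP at [164.314, 551.038, 227.976] pointing down, gripper open.
Joint ranges: [-177.97, 177.97], [-48.28, 115.42], [12.27, 149.76], [-77.06, 257.06], [2.81, 150.46], [-146.56, 146.56]. Speed limits (degrees/s): [147.25, 147.25, 180, 180, 180, 180].

### API

Orientations are given as [roll, pitch, yaw] about the fixed x, y, z axes, in that order (R = Rz(yaw) Ry(pitch) Rx(roll)).
In Python, from workcell import * gives the robot as it stands. The module is installed in compiled form; this text tells all that it offers.
- The arm moves only by the tool send_rows, never from a script. Its argument "deltas" is a list of rows, each a list of 2 entries, a list of its own where there are three numbers: the shift along the tool's x, y, z normalised to -1 to 1, where 1 is 0.5 m, then the turn, a rotation vector about the tool's x, y, z normalised to -1 to 1, where 1 is 0.5 rad. A call has 1 to 10 rows; each row shifts and turns the commanded pose from where the row before left it, along the tool's axes as they then stand; what a row does not reach is not made up. A row lasts 1/10 s, in which the tool goes at most 50 mm and 8.59 degrees, less where a joint would pass 70% of its speed; a pose out of reach is approached as far as the arm can. A call with a number of a shift or a turn outside -1 to 1 is refused whole. A call with a gripper value outside its range is refused whole. "grip" is the closure, from 0 (fully open) to 1 (shut), set as the call begins (left out, the last holds). The fingers move at their own pace and stop on an object; "grip_force" is the grip in N (left out, the last holds). Time passes only in rows, so rows that do not move let the fingers close. It gives the time, the measured TCP pose, the force, the opening and the grip force at its end, in the units of the state.
- state(): the state, without advancing time (a new reading comes with each control period).
- grab_frame(name): name is "scene" or "top" or "wrist"; returns the picture (480x640x3 uint8, red, green, blue); there is no depth.
- calibration(name): a dict with "mtx" (3x3 intrinsics, pixels), "R" (3x3) and "t" (3): a world point X has camera coordinates R X + t. Camera axes: x right, y down, z forward; pixel columns grow to the right and rows downward; lengths in mm; the calibration is good to about 2 mm. The wrist camera is an equidistant fisheye: a pixel r from the principal point sees the ray r / f radians off the axis. A picture is of the moment at which its call begins: read the wrist's pose just before it. calibration takes no time and is no camera call; for the wrist camera it gives the pose at the moment of the call.
- job_done(): hands the job in; it is judged then, once.
Trained networks look in the newest picture that a camera, given by its name, has taken for a name from the list of things; names that differ only in an ending like _2 or _b are one class to them, and where a whole thing is asked for, a point or a joint stands for the part that bears it (a point fixed in the world has none). Each returns a list of dicts, best first, with "p" (0 to 1); they miss things now and then, are a little off and sometimes report something else, mostly with a low value. They report only what shows in the picture. A call takes as long as a camera call. They do not tell look-alikes from the thing itself.
- trace(camera, label): "pixels" (480x640 bool, what is visible of it) and "bbox" ([left, top, width, height] in pixels, round what is visible of it).
The state is a dict: "time_s": time; "qpos": joint angles; "qvel": joint speeds; "effort": joint torques, N m; "ee_pos": TCP position; "ee_rot": TCP orientation; "force": force on the tool from outside, world axes, zero at the start; "torque": the same for the moment, N m; "gripper_width": finger opening in mm; "gripper_force": force on a finger pad.
Only numpy, scipy, OpenCV 4.12 (cv2) and the standard library are available. Lean on these libraries where they do the work, as an engineer would, in place of code of your own. Each camera call takes 0.05 s, during which the arm holds its last target. There are 200 camera calls.

## Working session

There is one attempt and no reset: what is moved stays moved. The work goes in short steps, Python scripts to look and compute and a tool call to move; the robot and the scene stay as the last step left them, time stands still between calls to the robot, and variables do not carry over. Pictures are saved under pics/ and viewed, at most 14 in all, crops included, and the job is handed in when it is done.

Besides the shell and the picture viewer there is one more tool, called after "Request:" as a command line: name --argument value ..., lists and objects as JSON in quotes. send_rows: Moves the arm, as the interface text tells. Scaled input: -1 to 1 covers 0.5 m each way for a shift and 0.5 rad each way for a turn. Its arguments: {"type":"object","properties":{"deltas":{"type":"array","items":{"type":"array"}},"grip":{"type":"number"},"grip_force":{"type":"number"}},"required":["deltas"]}

```bash
mkdir -p pics
python3 - <<'E'
from workcell import *
import cv2
print(state())
for n in ("top","scene"):
    im=grab_frame(n); cv2.imwrite(f"pics/{n}0.png",im[:,:,::-1])
    c=calibration(n); print(n,c)
E
```

```text
{'time_s': 0.0, 'qpos': array([ 7.22500130e+01,  1.83516245e+01,  8.97063162e+01, -9.02739483e-04,
        7.20435464e+01, -1.14574833e+00]), 'qvel': array([-0.03566089,  0.02974924, -0.08313127,  0.02256616,  0.03688567,
        0.03744968]), 'effort': array([-6.52060280e-04, -4.12449861e+01, -2.31970435e+01,  7.25210784e-02,
        4.55552316e-02, -1.31015217e-04]), 'ee_pos': array([164.16772247, 550.56613346, 227.12103418]), 'ee_rot': array([-1.79898516e+02, -1.17120729e-03,  1.63396039e+02]), 'force': array([-0.27453896,  0.22220743,  0.44364793]), 'torque': array([ 0.03934113, -0.00134258, -0.00835842]), 'gripper_force': 0.0, 'gripper_width': 91.37572604734102}
top {'mtx': array([[439.4840703 ,   0.        , 319.50318375],
       [  0.        , 439.4840703 , 244.89111507],
       [  0.        ,   0.        ,   1.        ]]), 'R': array([[ 0.00404663, -0.99987762, -0.01511208],
       [-0.98937711, -0.00180716, -0.14536049],
       [ 0.14531539,  0.01553977, -0.98926334]]), 't': array([ 44.09442771, 474.90746442, 933.79828002])}
scene {'mtx': array([[475.89664219,   0.        , 327.22805658],
       [  0.        , 475.89664219, 229.37649568],
       [  0.        ,   0.        ,   1.        ]]), 'R': array([[-0.81487594,  0.5793049 ,  0.01957126],
       [ 0.41275151,  0.60363857, -0.68209726],
       [-0.40695625, -0.54774658, -0.73099952]]), 't': array([ 377.87570504, -214.71281657, 1352.43403149])}
```

View pics/top0.png

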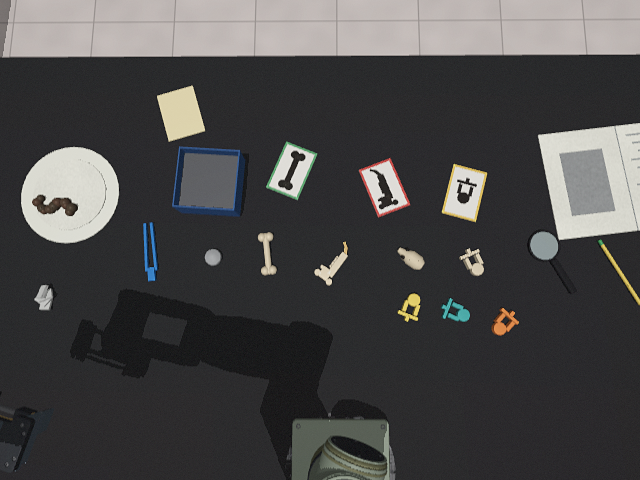

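View pics/scene0.png

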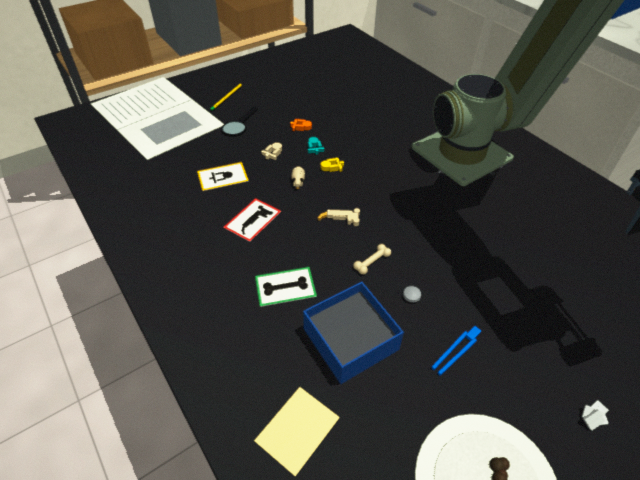

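The top view shows, by pixel:
- **Cards:** green/femur (291,170), red/jaw (384,187), yellow/vertebra (465,192). The tin is at (210,181).
- **Bones:** femur (266,254), jaw (333,264), skull (411,258), cream vertebra (472,262).
- **Leave alone:** pebble (213,257), forceps (150,251), and the coloured decoys below the bones.

The scene view agrees with this.

```bash
cat > h.py <<'E'
from workcell import *
import numpy as np, cv2
from scipy.spatial.transform import Rotation as Rot
def wrap(a,m=180): return (a+m/2)%m-m/2
def rays(c,uv,fish):
    uv=np.atleast_2d(uv).astype(float); K=c["mtx"]
    x=(uv[:,0]-K[0,2])/K[0,0]; y=(uv[:,1]-K[1,2])/K[1,1]
    if fish:
        th=np.hypot(x,y)+1e-12; s=np.sin(th)/th
        d=np.c_[x*s,y*s,np.cos(th)]
    else: d=np.c_[x,y,np.ones(len(x))]
    return d@c["R"], -c["R"].T@c["t"]
def toplane(c,uv,z,fish=False):
    d,o=rays(c,uv,fish); k=(z-o[2])/d[:,2]
    return (o+d*k[:,None])[:,:2]
def project(c,P,fish=False):
    p=P@c["R"].T+c["t"]; K=c["mtx"]
    if fish:
        r=np.hypot(p[:,0],p[:,1])+1e-12; th=np.arctan2(r,p[:,2]); x,y=p[:,0]/r*th,p[:,1]/r*th
    else: x,y=p[:,0]/p[:,2],p[:,1]/p[:,2]
    return np.c_[x*K[0,0]+K[0,2],y*K[1,1]+K[1,2]]
def plan(x,y,z,yaw):
    """shift in tool axes & turn for a tool-down pose"""
    s=state(); R=Rot.from_euler("xyz",s["ee_rot"],degrees=True)
    T=Rot.from_euler("xyz",[180,0,yaw],degrees=True)
    d=R.inv().apply(np.array([x,y,z])-s["ee_pos"])/500
    rv=(R.inv()*T).as_rotvec()/0.5
    print("pose",s["ee_pos"].round(1),s["ee_rot"].round(2),"t",round(s["time_s"],2))
    print(" shift(start axes)",d.round(4)," turn",rv.round(4)," shift(end axes)",T.inv().apply(np.array([x,y,z])-s["ee_pos"]).round(1)/500)
E
python3 - <<'E'
from h import *
s=state(); c=calibration("wrist"); print(c["mtx"].round(1))
R=Rot.from_euler("xyz",s["ee_rot"],degrees=True).as_matrix()
o=-c["R"].T@c["t"]; print("cam in tool",(R.T@(o-s["ee_pos"])).round(1)); print((c["R"]@R).round(3))
grab_frame("top"); c=calibration("top")
for n,z in [("femur",10),("vertebra",12),("jaw",10),("skull",17),("card_femur",2),("card_vertebra",2),("card_jaw",2),("tin",65),("pebble",10),("forceps",5)]:
    for r in trace("top",n)[:3]:
        v,u=np.nonzero(r["pixels"])
        w=toplane(c,np.c_[u,v],z); m=w.mean(0); e,V=np.linalg.eigh(np.cov(w.T)); a=np.degrees(np.arctan2(V[1,1],V[0,1]))
        print(n,round(r["p"],2),r["bbox"],len(u),m.round(1),"axis",round(wrap(a),1))
E
```

```text
[[371.6   0.  322.8]
 [  0.  371.6 242.4]
 [  0.    0.    1. ]]
cam in tool [  85.1    1.7 -157.3]
[[ 0.001  1.    -0.001]
 [-0.954  0.001 -0.298]
 [-0.298  0.001  0.954]]
femur 0.78 [259.2, 231.0, 20.7, 39.9] 422 [460.6 164.9] axis 6.9
vertebra 0.94 [493.4, 309.7, 25.2, 25.8] 320 [ 308.1 -356.2] axis -44.4
vertebra 0.9 [396.8, 294.6, 20.9, 27.3] 375 [ 342.  -155.1] axis -25.4
vertebra 0.67 [441.2, 295.1, 29.5, 25.5] 411 [ 332.4 -251. ] axis 68.3
jaw 0.66 [316.8, 244.5, 28.0, 39.8] 405 [428.3  19. ] axis -43.1
skull 0.62 [398.3, 249.5, 23.1, 18.5] 337 [ 448.9 -158.7] axis 55.2
card_femur 0.83 [269.2, 142.5, 45.5, 54.5] 1675 [657.4 112.4] axis -20.7
card_vertebra 0.89 [442.9, 167.9, 42.8, 54.4] 1778 [ 603.6 -287.2] axis -15.3
card_vertebra 0.61 [458.2, 253.0, 24.9, 22.2] 356 [ 441.8 -300.1] axis 25.4
card_jaw 0.66 [355.5, 159.5, 52.0, 56.8] 1804 [ 615.8 -102.8] axis 24.1
tin 0.64 [173.2, 148.3, 71.3, 66.1] 4497 [612.2 288.9] axis 57.2
tin 0.17 [359.3, 159.8, 50.2, 57.1] 1705 [598.5 -94. ] axis 21.0
pebble 0.61 [206.4, 248.6, 16.6, 16.6] 203 [451.2 286.3] axis 50.9
forceps 0.81 [143.1, 222.6, 16.8, 54.5] 482 [465.5 432.1] axis 8.0
```

```bash
python3 -c "
from h import *
plan(540,165,160,180)"
```

```text
pose [164.3 551.  228. ] [179.99   0.   163.4 ] t 0.65
 shift(start axes) [-0.9407 -0.5252  0.1359]  turn [ 3.000e-04  0.000e+00 -5.795e-01]  shift(end axes) [-0.7514 -0.772   0.136 ]
```

Request:
send_rows --deltas '[[[0,0,0],[0,0,-0.29]],[[0,0,0],[0,0,-0.29]],[[-0.0626,-0.0643,0.0113],[0,0,0]],[[-0.0626,-0.0643,0.0113],[0,0,0]],[[-0.0626,-0.0643,0.0113],[0,0,0]],[[-0.0626,-0.0643,0.0113],[0,0,0]],[[-0.0626,-0.0643,0.0113],[0,0,0]],[[-0.0626,-0.0643,0.0113],[0,0,0]],[[-0.0626,-0.0643,0.0113],[0,0,0]],[[-0.0626,-0.0643,0.0113],[0,0,0]]]'

```text
time_s: 1.65
ee_pos: [415.9, 292.5, 182.8]
ee_rot: [180.0, 0.0, -180.0]
force: [-0.4, 1.0, -0.2]
gripper_width: 91.4
gripper_force: 0.0
```

Request:
send_rows --deltas '[[[-0.0626,-0.0643,0.0113],[0,0,0]],[[-0.0626,-0.0643,0.0113],[0,0,0]],[[-0.0626,-0.0643,0.0113],[0,0,0]],[[-0.0626,-0.0643,0.0113],[0,0,0]],[[0,0,0],[0,0,0]],[[0,0,0],[0,0,0]]]'

```text
time_s: 2.25
ee_pos: [540.2, 164.6, 159.8]
ee_rot: [180.0, -0.1, 179.9]
force: [0.1, 0.3, 0.2]
gripper_width: 91.5
gripper_force: 0.0
```

Run:
```python
from h import *
plan(540,165,160,180)
c=calibration("wrist"); im=grab_frame("wrist"); cv2.imwrite("pics/w1.png",im[:,:,::-1]); np.savez("w1.npz",im=im,**c)
```

```text
pose [540.2 164.6 159.8] [ 1.7998e+02 -6.0000e-02  1.7988e+02] t 2.25
 shift(start axes) [ 0.0004  0.0008 -0.0004]  turn [ 0.0006 -0.002  -0.0042]  shift(end axes) [ 0.0004  0.0008 -0.0004]
```

View pics/w1.png

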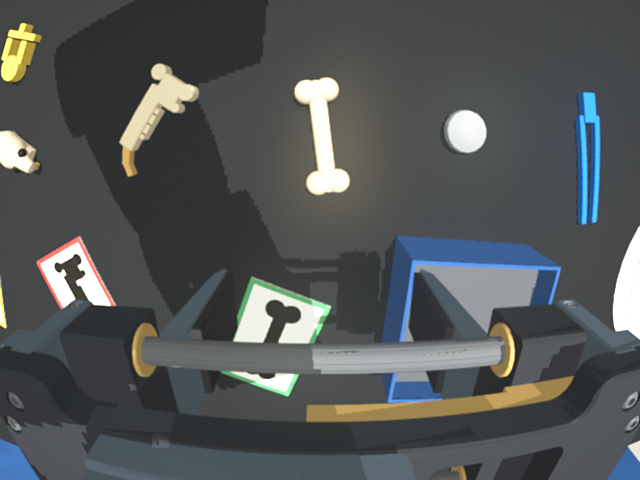

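The wrist view shows the femur clearly at (321,135), with the jaw at (155,120) and the pebble at (465,131). The gripper hides part of the green card, so I'll put the camera over each card in turn.

Create snap.py:
```python
from h import *
import sys
n=sys.argv[1]; s=state(); c=calibration("wrist"); im=grab_frame("wrist")
np.savez(n+".npz",im=im,**c); cv2.imwrite(f"pics/{n}.png",im[:,:,::-1]); print(s["ee_pos"].round(1),s["ee_rot"].round(2),s["time_s"])
```

```text
(no output)
```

Request:
send_rows --deltas '[[[-0.0788,-0.0212,0],[0,0,0]],[[-0.0788,-0.0212,0],[0,0,0]],[[-0.0788,-0.0212,0],[0,0,0]],[[-0.0788,-0.0212,0],[0,0,0]],[[-0.0788,-0.0212,0],[0,0,0]],[[0,0,0],[0,0,0]],[[0,0,0],[0,0,0]]]'

```text
time_s: 3.0
ee_pos: [736.3, 113.7, 159.5]
ee_rot: [180.0, -0.1, -179.9]
force: [-0.7, 0.5, -0.5]
gripper_width: 91.5
gripper_force: 0.0
```

```bash
python3 snap.py cf
```

```text
[736.3 113.7 159.5] [ 1.7998e+02 -1.0000e-01 -1.7992e+02] 3.0
```

Request:
send_rows --deltas '[[[0.0164,-0.086,0],[0,0,0]],[[0.0164,-0.086,0],[0,0,0]],[[0.0164,-0.086,0],[0,0,0]],[[0.0164,-0.086,0],[0,0,0]],[[0.0164,-0.086,0],[0,0,0]],[[0,0,0],[0,0,0]],[[0,0,0],[0,0,0]]]'

```text
time_s: 3.75
ee_pos: [694.9, -102.1, 161.1]
ee_rot: [179.9, 0.0, 180.0]
force: [0.2, 0.2, 0.3]
gripper_width: 90.9
gripper_force: 0.0
```

```bash
python3 snap.py cj
```

```text
[ 694.9 -102.1  161.1] [1.7994e+02 1.0000e-02 1.7996e+02] 3.75
```

Request:
send_rows --deltas '[[[0.006,-0.092,0],[0,0,0]],[[0.006,-0.092,0],[0,0,0]],[[0.006,-0.092,0],[0,0,0]],[[0.006,-0.092,0],[0,0,0]],[[0,0,0],[0,0,0]],[[0,0,0],[0,0,0]]]'

```text
time_s: 4.4
ee_pos: [684.3, -285.3, 159.9]
ee_rot: [179.9, -0.0, -180.0]
force: [-0.4, 0.6, -0.5]
gripper_width: 91.3
gripper_force: 0.0
```

```bash
python3 snap.py cv
```

```text
[ 684.3 -285.3  159.9] [ 1.7992e+02 -1.0000e-02 -1.7997e+02] 4.4
```

Request:
send_rows --deltas '[[[0.081,-0.0065,0],[0,0,0]],[[0.081,-0.0065,0],[0,0,0]],[[0.081,-0.0065,0],[0,0,0]],[[0.081,-0.0065,0],[0,0,0]],[[0,0,0],[0,0,0]],[[0,0,0],[0,0,0]]]'

```text
time_s: 5.05
ee_pos: [522.5, -297.9, 161.0]
ee_rot: [-180.0, 0.1, -179.9]
force: [0.5, -0.4, -0.8]
gripper_width: 91.3
gripper_force: 0.0
```

```bash
python3 snap.py ov
python3 - <<'E'
import cv2,numpy as np
a=[cv2.imread(f"pics/{n}.png")[:300] for n in ("cf","cj","cv","ov")]
m=np.vstack([np.hstack(a[:2]),np.hstack(a[2:])]); cv2.imwrite("pics/m1.png",cv2.resize(m,(800,375),interpolation=cv2.INTER_AREA))
E
```

```text
[ 522.5 -297.9  161. ] [-1.8000e+02  9.0000e-02 -1.7989e+02] 5.05
```

View pics/m1.png

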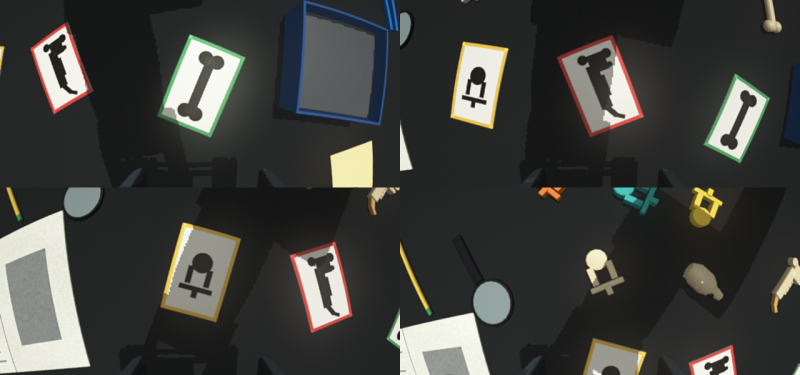

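The four wrist views show all three cards unobstructed, with the vertebra and the skull next to it. Next I fit the card rectangles and register each bone to its picture's outline.

```bash
cat > fit.py <<'E'
from h import *
from scipy.optimize import minimize
N=140; S=2  # template: +-N/2 mm at S px/mm
def load(n): d=np.load(n+".npz"); return d["im"],{k:d[k] for k in("mtx","R","t")}
def fgmask(im,thr=62): return (cv2.GaussianBlur(im,(0,0),.7).max(2)>thr).astype(np.uint8)
def comp(m,c,xy,z):
    u,v=project(c,np.array([[xy[0],xy[1],z]]),True)[0]
    n,l,st,ce=cv2.connectedComponentsWithStats(m)
    k=min((k for k in range(1,n) if 300<st[k,4]<30000),key=lambda k:np.hypot(*(ce[k]-[u,v])))
    return (l==k).astype(np.uint8)
def card(n,xy):
    im,c=load(n); m=comp(fgmask(im),c,xy,2)
    h=max(cv2.findContours(m,cv2.RETR_EXTERNAL,cv2.CHAIN_APPROX_NONE)[0],key=cv2.contourArea)[:,0]
    w=toplane(c,h,2,True).astype(np.float32); (x,y),(a,b),t=cv2.minAreaRect(w)
    if a<b: t+=90
    return np.array([x,y]),wrap(t),sorted((a,b))
def template(n,xy,t):
    im,c=load(n); g=(np.arange(N*S)-N*S/2+.5)/S; X,Y=np.meshgrid(g,g)
    r=np.radians(t); P=np.c_[(xy[0]+X*np.cos(r)-Y*np.sin(r)).ravel(),(xy[1]+X*np.sin(r)+Y*np.cos(r)).ravel(),np.full(X.size,2.)]
    q=project(c,P,True).astype(np.float32).reshape(N*S,N*S,2)
    w=cv2.remap(im,q[...,0],q[...,1],cv2.INTER_LINEAR).max(2)
    T=((w<75)&(abs(X)<55)&(abs(Y)<35)).astype(np.uint8)
    k,l,st,_=cv2.connectedComponentsWithStats(T); T=(l==1+st[1:,4].argmax()).astype(np.float32)
    return T
def fitobj(n,xy,T,H,yaws=range(0,360,30),thr=62):
    im,c=load(n); m=comp(fgmask(im,thr),c,xy,H/2).astype(np.float32)
    v,u=np.nonzero(m); v0,v1,u0,u1=max(v.min()-15,0),v.max()+15,max(u.min()-15,0),u.max()+15
    M=m[v0:v1,u0:u1]; U,V=np.meshgrid(np.arange(u0,u0+M.shape[1]),np.arange(v0,v0+M.shape[0]))
    pl=[toplane(c,np.c_[U.ravel(),V.ravel()],z,True) for z in (1,H/2,H-1)]
    cen=toplane(c,np.c_[u,v],H/2,True).mean(0); Tb=cv2.GaussianBlur(T,(0,0),1.5); Mb=cv2.GaussianBlur(M,(0,0),.8)
    yy,xx=np.nonzero(T); tc=(np.array([xx.mean(),yy.mean()])-N*S/2+.5)/S
    def pred(p):
        r=np.radians(p[2]); o=0
        for w in pl:
            d=w-p[:2]; a=(d[:,0]*np.cos(r)+d[:,1]*np.sin(r)); b=(-d[:,0]*np.sin(r)+d[:,1]*np.cos(r))
            o=np.maximum(o,cv2.remap(Tb,(a*S+N*S/2-.5).astype(np.float32).reshape(M.shape),(b*S+N*S/2-.5).astype(np.float32).reshape(M.shape),cv2.INTER_LINEAR))
        return o
    f=lambda p: np.abs(pred(p)-Mb).sum()/M.sum()
    best=[]
    for y in yaws:
        r=np.radians(y); p0=cen-np.array([tc[0]*np.cos(r)-tc[1]*np.sin(r),tc[0]*np.sin(r)+tc[1]*np.cos(r)])
        best.append((f([*p0,y]),[*p0,y]))
    best.sort(key=lambda b:b[0]); out=[]
    for _,p0 in best[:4]:
        s=minimize(f,p0,method="Nelder-Mead",options=dict(initial_simplex=np.array(p0)+np.array([[0,0,0],[4,0,0],[0,4,0],[0,0,12]]),xatol=.02,fatol=1e-5,maxiter=400)); out.append((s.fun,s.x))
    out.sort(key=lambda b:b[0]); return out
C={}
E
python3 - <<'E'
from fit import *
import pickle
C={}
for k,n,xy,others in [("femur","cf",(657,112),[("cj")]),("jaw","cj",(616,-103),["cf","cv"]),("vertebra","cv",(604,-287),["cj"])]:
    p,t,s=card(n,xy); T=template(n,p,t); C[k]=(p,t,T); yy,xx=np.nonzero(T)
    print(k,p.round(1),round(t,2),np.round(s,1),"pic bbox",((xx.min()-140)/2,(xx.max()-140)/2,(yy.min()-140)/2,(yy.max()-140)/2),T.sum()/4)
    for o in others:
        p,t,s=card(o,xy); print("   alt",o,p.round(1),round(t,2),np.round(s,1))
pickle.dump(C,open("C.pkl","wb"))
for k,n,xy,H in [("femur","w1",(460,165),20),("vertebra","ov",(442,-300),16),("jaw","w1",(428,19),14),]:
    for f,x in fitobj(n,xy,C[k][2],H)[:3]: print(k,round(f,3),x.round(2))
cv2.imwrite("pics/t.png",np.hstack([C[k][2]*255 for k in C]))
E
```

```text
femur [659.1 125.8] -22.41 [106.4 131.3] pic bbox (np.float64(33.0), np.float64(50.0), np.float64(-28.5), np.float64(4.5)) 265.0
   alt cj [657.6 113.9] -22.33 [ 84.4 122.9]
jaw [ 617.5 -100.7] 21.44 [ 83.  122.9] pic bbox (np.float64(-49.0), np.float64(50.5), np.float64(-17.5), np.float64(28.0)) 1873.25
   alt cf [ 617.2 -102.1] 21.26 [ 83.8 123.5]
   alt cv [ 617.2 -101.1] 21.58 [ 84.4 123.3]
vertebra [ 604.1 -286.4] -15.56 [ 82.4 122.4] pic bbox (np.float64(-26.0), np.float64(17.5), np.float64(-16.5), np.float64(16.5)) 874.75
   alt cj [ 604.8 -286.6] -15.64 [ 83.8 123.1]
femur 1.237 [532.09 162.91   4.04]
femur 1.238 [529.28 162.14   3.28]
femur 1.257 [621.68 143.61 183.28]
vertebra 0.455 [ 437.27 -298.47   24.04]
vertebra 0.455 [ 437.33 -298.69   23.4 ]
vertebra 0.455 [ 437.51 -299.     21.66]
jaw 1.0 [641.04 124.99  82.22]
jaw 1.0 [507.78 213.11 -31.33]
jaw 1.0 [501.39 157.11 -11.05][ WARN:0@2.249] global loadsave.cpp:1063 imwrite_ Unsupported depth image for selected encoder is fallbacked to CV_8U.
```

View pics/t.png

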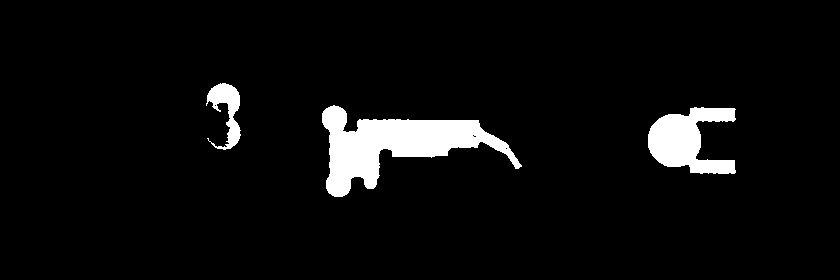

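Run:
```python
s=open("fit.py").read()
s=s.replace('''T=(l==1+st[1:,4].argmax()).astype(np.float32)''','''T=np.isin(l,[i for i in range(1,k) if st[i,4]>60]).astype(np.float32)''').replace("w<75","w<85")
s=s.replace("def card(n,xy):","def card(n,xy,thr=85):").replace("m=comp(fgmask(im),c,xy,2)","m=comp(fgmask(im,thr),c,xy,2)").replace("def fitobj(n,xy,T,H,yaws=range(0,360,30),thr=62)","def fitobj(n,xy,T,H,yaws=range(0,360,30),thr=85)")
open("fit.py","w").write(s)
from fit import *
import pickle
C={}
for k,n,xy in [("femur","cf",(657,112)),("jaw","cj",(616,-103)),("vertebra","cv",(604,-287))]:
    p,t,s=card(n,xy); T=template(n,p,t); C[k]=(p,t,T); yy,xx=np.nonzero(T)
    print(k,p.round(1),round(t,2),np.round(s,1),"pic bbox",(xx.min()-140)/2,(xx.max()-140)/2,(yy.min()-140)/2,(yy.max()-140)/2)
pickle.dump(C,open("C.pkl","wb"))
for k,n,xy,H in [("femur","w1",(460,165),20),("vertebra","ov",(442,-300),16),("jaw","w1",(428,19),14),]:
    for f,x in fitobj(n,xy,C[k][2],H)[:3]: print(k,round(f,3),x.round(2))
cv2.imwrite("pics/t2.png",np.hstack([C[k][2]*255 for k in C]).astype(np.uint8))
```

```text
femur [658.  113.9] -22.26 [ 82.4 122.3] pic bbox -46.5 46.5 -17.5 16.0
jaw [ 617.4 -100.9] 21.54 [ 81.4 121.7] pic bbox -49.0 51.0 -17.0 28.5
vertebra [ 604.1 -286.4] -15.55 [ 81.6 121.5] pic bbox -26.5 35.5 -22.5 22.5
femur 0.879 [491.49 178.75 132.06]
femur 0.879 [493.96 183.37 145.95]
femur 0.883 [457.77 195.57  13.27]
vertebra 0.132 [ 438.02 -298.65   22.79]
vertebra 0.132 [ 438.   -298.64   22.76]
vertebra 0.132 [ 437.98 -298.61   22.69]
jaw 0.149 [437.98  10.69 323.43]
jaw 0.149 [437.88  10.74 323.4 ]
jaw 0.552 [437.34   9.56 143.86]
```

View pics/t2.png

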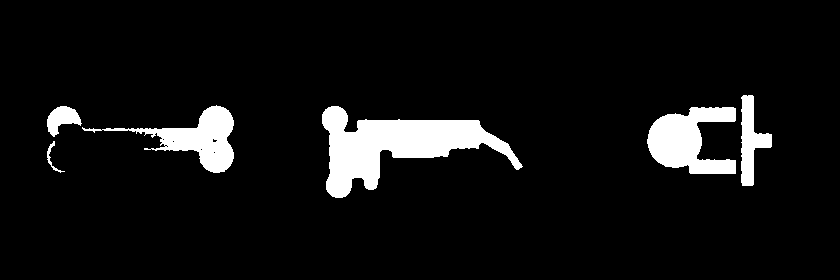

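```bash
cat >> fit.py <<'E'
def femT():
    T=np.zeros((N*S,N*S),np.uint8); cv2.rectangle(T,(140-76,140-14),(140+75,140+13),1,-1)
    for a in(-38,38):
        for b in(-8,8): cv2.circle(T,(140+a*S,140+b*S),10*S,1,-1)
    return T.astype(np.float32)
E
python3 - <<'E'
from fit import *
import pickle
C=pickle.load(open("C.pkl","rb")); p,t,_=C["femur"]; C["femur"]=(p,t,femT()); pickle.dump(C,open("C.pkl","wb"))
for thr in(120,150,180):
    f,x=fitobj("w1",(460,165),C["femur"][2],20,thr=thr)[0]; print(thr,round(f,3),x.round(2))
for thr in(100,130):print(card("cf",(657,112),thr))
plan(460,165,160,187)
E
```

```text
120 0.068 [460.14 165.78   6.87]
150 0.057 [460.54 166.11 186.88]
180 0.072 [459.9  165.89   6.87]
(array([657.88061523, 113.60810852]), -22.240386962890625, [81.79060363769531, 121.60496520996094])
(array([657.7779541 , 113.71549988]), -22.109130859375, [80.77034759521484, 120.77050018310547])
pose [ 523.4 -298.2  160.9] [-1.7998e+02  1.1000e-01 -1.7987e+02] t 5.1
 shift(start axes) [0.1247 0.9268 0.0012]  turn [-0.001   0.0039 -0.2397]  shift(end axes) [0.013  0.935  0.0018]
```

Request:
send_rows --deltas '[[[0,0,0],[0,0,-0.24]],[[0.0013,0.0935,0],[0,0,0]],[[0.0013,0.0935,0],[0,0,0]],[[0.0013,0.0935,0],[0,0,0]],[[0.0013,0.0935,0],[0,0,0]],[[0.0013,0.0935,0],[0,0,0]],[[0.0013,0.0935,0],[0,0,0]],[[0.0013,0.0935,0],[0,0,0]],[[0.0013,0.0935,0],[0,0,0]],[[0.0013,0.0935,0],[0,0,0]]]'

```text
time_s: 6.1
ee_pos: [466.4, 120.9, 160.5]
ee_rot: [180.0, 0.1, -173.0]
force: [0.7, -0.4, 0.2]
gripper_width: 91.1
gripper_force: 0.0
```

Request:
send_rows --deltas '[[[0.0013,0.0935,0],[0,0,0]],[[0,0,0],[0,0,0]],[[0,0,0],[0,0,0]]]'

```text
time_s: 6.4
ee_pos: [459.9, 165.9, 160.2]
ee_rot: [-180.0, 0.0, -172.8]
force: [0.4, -0.8, 0.2]
gripper_width: 90.8
gripper_force: 0.0
```

```bash
python3 -c "
from h import *
plan(460.2,165.9,18,186.9)"
```

```text
pose [459.9 165.9 160.2] [-1.8000e+02  3.0000e-02 -1.7284e+02] t 6.4
 shift(start axes) [-0.0004 -0.      0.2843]  turn [-0.      0.0012  0.0092]  shift(end axes) [-0.0006 -0.      0.2844]
```

Request:
send_rows --deltas '[[[0,0,0.085],[0,0,0.009]],[[0,0,0.085],[0,0,0]],[[0,0,0.06],[0,0,0]],[[0,0,0.03],[0,0,0]],[[0,0,0.014],[0,0,0]],[[0,0,0.01],[0,0,0]],[[0,0,0],[0,0,0]],[[0,0,0],[0,0,0]]]'

```text
time_s: 7.2
ee_pos: [460.4, 163.7, 18.9]
ee_rot: [180.0, 0.1, -173.4]
force: [-0.4, 0.1, -1.0]
gripper_width: 91.2
gripper_force: 0.0
```

Request:
send_rows --deltas '[[[0,0,0],[0,0,0]],[[0,0,0],[0,0,0]],[[0,0,0],[0,0,0]],[[0,0,0],[0,0,0]],[[0,0,0],[0,0,0]],[[0,0,0],[0,0,0]],[[0,0,0],[0,0,0]],[[0,0,0],[0,0,0]]]' --grip 1 --grip_force 12

```text
time_s: 8.0
ee_pos: [459.6, 163.7, 18.1]
ee_rot: [180.0, -0.0, -173.4]
force: [0.7, -0.4, 0.5]
gripper_width: 30.3
gripper_force: 0.0
```

Request:
send_rows --deltas '[[[0,0,0],[0,0,0]],[[0,0,0],[0,0,0]],[[0,0,0],[0,0,0]],[[0,0,0],[0,0,0]],[[0,0,0],[0,0,0]]]'

```text
time_s: 8.5
ee_pos: [459.6, 163.7, 18.2]
ee_rot: [180.0, 0.0, -173.4]
force: [-0.9, -0.3, -0.0]
gripper_width: 13.8
gripper_force: 12.0
```

```bash
python3 -c "
from h import *
plan(460.2,165.9,100,186.9);s=state();print(s['ee_rot'],s['gripper_width'],s['gripper_force'],s['force'])"
```

```text
pose [459.6 163.7  18.2] [ 1.7999e+02  1.0000e-02 -1.7337e+02] t 8.5
 shift(start axes) [-0.0017  0.0043 -0.1637]  turn [ 0.0002  0.0002 -0.0094]  shift(end axes) [-0.0018  0.0042 -0.1636]
[ 1.79994993e+02  5.01486989e-03 -1.73370631e+02] 13.767408950854797 12.000125795602798 [-0.86176458 -0.33642722 -0.02102046]
```

Request:
send_rows --deltas '[[[0,0,-0.02],[0,0,0]],[[0,0,-0.06],[0,0,0]],[[0,0,-0.06],[0,0,0.25]],[[0,0,0],[0,0,0.25]],[[0,0,0],[0,0,0.25]],[[0,0,0],[0,0,0.25]],[[0,0,0],[0,0,0]]]'

```text
time_s: 9.2
ee_pos: [459.7, 163.7, 88.9]
ee_rot: [180.0, 0.0, 158.0]
force: [-0.1, -0.8, -0.7]
gripper_width: 13.6
gripper_force: 12.0
```

```bash
python3 -c "
from h import *
plan(658,113.8,88,157.8);s=state();print(s['gripper_width'])"
```

```text
pose [459.7 163.7  88.9] [1.7996e+02 4.0000e-02 1.5799e+02] t 9.2
 shift(start axes) [-0.4051  0.0561  0.0021]  turn [0.0013 0.0014 0.0068]  shift(end axes) [-0.405   0.0574  0.0018]
13.604283275755533
```

Request:
send_rows --deltas '[[[-0.045,0.0064,0],[0,0,0.007]],[[-0.045,0.0064,0],[0,0,0]],[[-0.045,0.0064,0],[0,0,0]],[[-0.045,0.0064,0],[0,0,0]],[[-0.045,0.0064,0],[0,0,0]],[[-0.045,0.0064,0],[0,0,0]],[[-0.045,0.0064,0],[0,0,0]],[[-0.045,0.0064,0],[0,0,0]],[[-0.045,0.0064,0],[0,0,0]],[[0,0,0],[0,0,0]]]'

```text
time_s: 10.2
ee_pos: [660.5, 113.1, 88.2]
ee_rot: [179.9, 0.1, 157.9]
force: [-0.5, -0.5, -1.6]
gripper_width: 13.8
gripper_force: 12.0
```

Request:
send_rows --deltas '[[[0,0,0.06],[0,0,0]],[[0,0,0.04],[0,0,0]],[[0,0,0.01],[0,0,0]],[[0,0,0],[0,0,0]],[[0,0,0],[0,0,0]]]'

```text
time_s: 10.7
ee_pos: [658.3, 114.1, 34.4]
ee_rot: [179.9, 0.1, 157.8]
force: [0.5, -0.3, -0.2]
gripper_width: 13.4
gripper_force: 12.0
```

```bash
python3 -c "
from h import *
plan(658,113.8,20.4,157.8)"
```

```text
pose [658.3 114.1  34.4] [1.7994e+02 8.0000e-02 1.5783e+02] t 10.7
 shift(start axes) [ 0.0004 -0.0009  0.0279]  turn [0.002  0.0027 0.001 ]  shift(end axes) [ 0.0004 -0.001   0.028 ]
```

Request:
send_rows --deltas '[[[0,-0.001,0.01],[0,0,0]],[[0,0,0.01],[0,0,0]],[[0,0,0.004],[0,0,0]],[[0,0,0.003],[0,0,0]],[[0,0,0.001],[0,0,0]],[[0,0,0],[0,0,0]],[[0,0,0],[0,0,0]]]'

```text
time_s: 11.4
ee_pos: [657.6, 113.4, 20.0]
ee_rot: [-180.0, -0.0, 157.8]
force: [-2.8, -1.2, 4.9]
gripper_width: 14.0
gripper_force: 12.0
```

```bash
python3 -c "
from h import *
plan(658,113.8,20.2,157.8);print(state()['force'])"
```

```text
pose [657.6 113.4  20. ] [-1.8000e+02 -1.0000e-02  1.5778e+02] t 11.4
 shift(start axes) [-0.0004  0.0011 -0.0004]  turn [-0.     -0.0003 -0.0006]  shift(end axes) [-0.0004  0.0012 -0.0004]
[-2.81435263 -1.16247464  4.88655032]
```

Request:
send_rows --deltas '[[[0,0,0],[0,0,0]],[[0,0,0],[0,0,0]],[[0,0,0],[0,0,0]],[[0,0,0],[0,0,0]],[[0,0,-0.02],[0,0,0]],[[0,0,-0.08],[0,0,0]],[[0,0,-0.09],[0,0,0]],[[0,0,-0.09],[0,0,0]],[[-0.08,0,0],[0,0,0]],[[-0.08,0,0],[0,0,0]]]' --grip 0

```text
time_s: 12.4
ee_pos: [733.3, 83.5, 163.7]
ee_rot: [179.8, 0.3, 157.9]
force: [0.4, 0.5, 0.4]
gripper_width: 90.0
gripper_force: 0.0
```

Request:
send_rows --deltas '[[[0,0,0],[0,0,0]],[[0,0,0],[0,0,0]]]'

```text
time_s: 12.6
ee_pos: [731.7, 82.8, 158.8]
ee_rot: [-180.0, -0.1, 157.7]
force: [-0.6, 0.6, -0.5]
gripper_width: 91.5
gripper_force: 0.0
```

```bash
python3 snap.py pf
python3 - <<'E'
from fit import *
for thr in(85,100,130):
    try: print(card("pf",(658,114),thr))
    except Exception as e: print(e)
E
```

```text
[731.7  82.8 158.8] [-1.7999e+02 -7.0000e-02  1.5773e+02] 12.6
(array([657.80987549, 113.8376236 ]), -22.283004760742188, [82.30976104736328, 121.83187103271484])
(array([657.97229004, 113.76687622]), -22.303497314453125, [81.6585693359375, 121.48133850097656])
(array([657.56268311, 113.76063538]), -22.41613006591797, [80.5994644165039, 120.50971221923828])
```

View pics/pf.png

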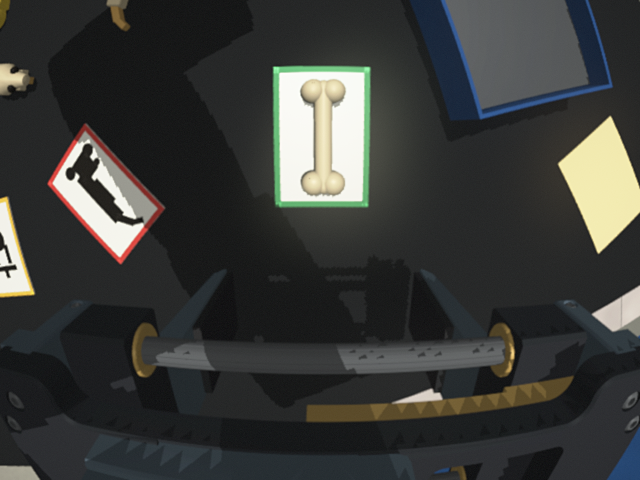

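The femur sits centred and straight on the green card: femur centre at pixel (323,137), card centre at (322,137). Next is the vertebra.

Request:
send_rows --deltas '[[[0,0,0],[0,0,0.294]],[[0,0,0],[0,0,0.294]],[[0,0,0],[0,0,0.294]],[[0,0,0],[0,0,0.294]],[[0,0,0],[0,0,0.294]],[[0,0,0],[0,0,0.294]],[[0,0,0],[0,0,0.294]],[[0,0,0],[0,0,0.294]],[[0,0,0],[0,0,0.294]],[[0,0,0],[0,0,0.294]]]'

```text
time_s: 13.65
ee_pos: [730.4, 84.0, 159.6]
ee_rot: [-179.9, 0.0, 73.3]
force: [-0.1, -0.5, -0.9]
gripper_width: 91.0
gripper_force: 0.0
```

Request:
send_rows --deltas '[[[0,0,0],[0,0,0.294]],[[0,0,0],[0,0,0.294]],[[0,0,0],[0,0,0.294]],[[0,0,0],[0,0,0.294]],[[0,0,0],[0,0,0.294]],[[0,0,0],[0,0,0.294]],[[0,0,0],[0,0,0]]]'

```text
time_s: 14.35
ee_pos: [730.6, 83.9, 159.6]
ee_rot: [-180.0, 0.0, 23.1]
force: [-0.7, 0.4, -0.3]
gripper_width: 91.0
gripper_force: 0.0
```

```bash
python3 -c "
from h import *
plan(438,-298.6,130,22.8);print(state()['qpos'].round(1))"
```

```text
pose [730.6  83.9 159.6] [-1.7997e+02  3.0000e-02  2.3090e+01] t 14.35
 shift(start axes) [-0.8384  0.4742  0.0594]  turn [-0.0009  0.0009  0.0101]  shift(end axes) [-0.836   0.4784  0.0592]
[ 5.6 35.4 71.   0.  73.7 72.6]
```

Request:
send_rows --deltas '[[[-0.0836,0.0478,0.0059],[0,0,0.01]],[[-0.0836,0.0478,0.0059],[0,0,0]],[[-0.0836,0.0478,0.0059],[0,0,0]],[[-0.0836,0.0478,0.0059],[0,0,0]],[[-0.0836,0.0478,0.0059],[0,0,0]],[[-0.0836,0.0478,0.0059],[0,0,0]],[[-0.0836,0.0478,0.0059],[0,0,0]],[[-0.0836,0.0478,0.0059],[0,0,0]],[[-0.0836,0.0478,0.0059],[0,0,0]],[[-0.0836,0.0478,0.0059],[0,0,0]]]'

```text
time_s: 15.35
ee_pos: [437.1, -299.5, 130.0]
ee_rot: [180.0, -0.0, 23.0]
force: [0.3, 0.0, 0.3]
gripper_width: 91.6
gripper_force: 0.0
```

Request:
send_rows --deltas '[[[0,0,0.08],[0,0,0]],[[0,0,0.05],[0,0,0]],[[0,0,0],[0,0,0]],[[0,0,0],[0,0,0]]]'

```text
time_s: 15.75
ee_pos: [439.0, -298.6, 65.2]
ee_rot: [-180.0, -0.0, 22.9]
force: [-0.9, 0.3, 0.5]
gripper_width: 91.3
gripper_force: 0.0
```

```bash
python3 -c "
from h import *
plan(438,-298.6,17.5,22.8)"
```

```text
pose [ 439.  -298.6   65.2] [-1.7999e+02 -1.0000e-02  2.2870e+01] t 15.75
 shift(start axes) [-0.0018 -0.0007  0.0953]  turn [-0.0002 -0.0003  0.0023]  shift(end axes) [-0.0018 -0.0008  0.0954]
```

Request:
send_rows --deltas '[[[-0.0018,-0.0007,0.05],[0,0,0.002]],[[0,0,0.03],[0,0,0]],[[0,0,0.0155],[0,0,0]],[[0,0,0],[0,0,0]],[[0,0,0],[0,0,0]]]'

```text
time_s: 16.25
ee_pos: [438.8, -299.3, 18.0]
ee_rot: [179.9, -0.1, 22.7]
force: [0.2, -0.7, 0.3]
gripper_width: 91.4
gripper_force: 0.0
```

Request:
send_rows --deltas '[[[0,0,0],[0,0,0]],[[0,0,0],[0,0,0]],[[0,0,0],[0,0,0]],[[0,0,0],[0,0,0]],[[0,0,0],[0,0,0]],[[0,0,0],[0,0,0]],[[0,0,0],[0,0,0]],[[0,0,0],[0,0,0]],[[0,0,0],[0,0,0]],[[0,0,0],[0,0,0]]]' --grip 1 --grip_force 12

```text
time_s: 17.25
ee_pos: [437.9, -299.0, 16.8]
ee_rot: [-180.0, -0.0, 22.7]
force: [-0.6, -0.0, 0.8]
gripper_width: 33.6
gripper_force: 12.0
```

```bash
python3 -c "
from h import *
plan(438,-298.6,90,-15.55)"
```

```text
pose [ 437.9 -299.    16.8] [-180.     -0.     22.68] t 17.25
 shift(start axes) [ 0.0005 -0.0007 -0.1464]  turn [-2.0000e-04 -0.0000e+00  1.3343e+00]  shift(end axes) [-0.     -0.0008 -0.1464]
```

Request:
send_rows --deltas '[[[0,0,-0.02],[0,0,0]],[[0,0,-0.06],[0,0,0]],[[0,0,-0.06],[0,0,0.267]],[[0,0,0],[0,0,0.267]],[[0,0,0],[0,0,0.267]],[[0,0,0],[0,0,0.267]],[[0,0,0],[0,0,0.267]],[[0,0,0],[0,0,0]]]'

```text
time_s: 18.05
ee_pos: [438.0, -299.1, 87.5]
ee_rot: [180.0, -0.0, -15.6]
force: [-1.2, 0.0, 0.8]
gripper_width: 33.9
gripper_force: 12.0
```

```bash
python3 -c "
from h import *
plan(604.2,-286.5,88,-15.55)"
```

```text
pose [ 438.  -299.1   87.5] [ 1.7999e+02 -4.0000e-02 -1.5550e+01] t 18.05
 shift(start axes) [ 0.3136 -0.1133 -0.0007]  turn [ 0.0003 -0.0013 -0.0001]  shift(end axes) [ 0.3136 -0.1134 -0.001 ]
```

Request:
send_rows --deltas '[[[0.0448,-0.0162,0],[0,0,0]],[[0.0448,-0.0162,0],[0,0,0]],[[0.0448,-0.0162,0],[0,0,0]],[[0.0448,-0.0162,0],[0,0,0]],[[0.0448,-0.0162,0],[0,0,0]],[[0.0448,-0.0162,0],[0,0,0]],[[0.0448,-0.0162,0],[0,0,0]],[[0,0,0.05],[0,0,0]],[[0,0,0.05],[0,0,0]],[[0,0,0.01],[0,0,0]]]'

```text
time_s: 19.05
ee_pos: [602.2, -285.3, 29.0]
ee_rot: [-179.9, 0.4, -15.4]
force: [-1.6, 0.0, -0.5]
gripper_width: 34.1
gripper_force: 12.0
```

Request:
send_rows --deltas '[[[0,0,0],[0,0,0]],[[0,0,0],[0,0,0]]]'

```text
time_s: 19.25
ee_pos: [604.8, -286.9, 33.2]
ee_rot: [180.0, -0.1, -15.5]
force: [0.2, 0.0, 0.2]
gripper_width: 33.8
gripper_force: 12.0
```

```bash
python3 -c "
from h import *
plan(604.2,-286.5,19,-15.55);plan(604.2,-286.5,19,-15.55)"
```

```text
pose [ 604.8 -286.9   33.2] [ 1.7998e+02 -1.2000e-01 -1.5520e+01] t 19.25
 shift(start axes) [-0.0015 -0.0005  0.0283]  turn [ 0.0006 -0.004   0.001 ]  shift(end axes) [-0.0014 -0.0004  0.0284]
pose [ 604.8 -286.9   33.2] [ 1.7998e+02 -1.2000e-01 -1.5520e+01] t 19.25
 shift(start axes) [-0.0015 -0.0005  0.0283]  turn [ 0.0006 -0.004   0.001 ]  shift(end axes) [-0.0014 -0.0004  0.0284]
```

Request:
send_rows --deltas '[[[-0.0015,-0.0005,0.01],[0,0,0]],[[0,0,0.01],[0,0,0]],[[0,0,0.004],[0,0,0]],[[0,0,0.003],[0,0,0]],[[0,0,0.001],[0,0,0]],[[0,0,0],[0,0,0]],[[0,0,0],[0,0,0]]]'

```text
time_s: 19.95
ee_pos: [603.3, -286.0, 18.9]
ee_rot: [-180.0, 0.0, -15.6]
force: [-2.1, 1.0, 5.4]
gripper_width: 34.1
gripper_force: 12.0
```

```bash
python3 -c "
from h import *
plan(604.2,-286.5,18.8,-15.55)"
```

```text
pose [ 603.3 -286.    18.9] [-1.800e+02  1.000e-02 -1.556e+01] t 19.95
 shift(start axes) [0.002  0.0005 0.0001]  turn [-0.0002  0.0002 -0.0004]  shift(end axes) [0.002  0.0006 0.0002]
```

Request:
send_rows --deltas '[[[0,0,-0.003],[0,0,0]],[[0.002,0.0005,0],[0,0,0]],[[0,0,0.003],[0,0,0]],[[0,0,0],[0,0,0]],[[0,0,0],[0,0,0]]]'

```text
time_s: 20.45
ee_pos: [604.9, -286.8, 18.8]
ee_rot: [180.0, -0.1, -15.6]
force: [-0.8, -0.1, 5.7]
gripper_width: 33.7
gripper_force: 12.0
```

Request:
send_rows --deltas '[[[0,0,0],[0,0,0]],[[0,0,0],[0,0,0]],[[0,0,0],[0,0,0]],[[0,0,0],[0,0,0]],[[0,0,-0.02],[0,0,0]],[[0,0,-0.08],[0,0,0]],[[0,0,-0.09],[0,0,0]],[[0,0,-0.09],[0,0,0]],[[-0.08,0,0],[0,0,0]],[[-0.08,0,0],[0,0,0]]]' --grip 0

```text
time_s: 21.45
ee_pos: [528.0, -265.5, 160.5]
ee_rot: [179.9, -0.3, -15.5]
force: [-0.2, -0.5, -0.3]
gripper_width: 91.2
gripper_force: 0.0
```

Request:
send_rows --deltas '[[[0,0,0],[0,0,0]],[[0,0,0],[0,0,0]]]'

```text
time_s: 21.65
ee_pos: [527.0, -265.1, 159.0]
ee_rot: [180.0, -0.1, -15.6]
force: [0.4, -0.0, -0.4]
gripper_width: 91.3
gripper_force: 0.0
```

```bash
python3 snap.py pv
python3 - <<'E'
from h import *
plan(438,10.7,150,-36.6); print(state()["qpos"].round(1))
E
```

```text
[ 527.  -265.1  159. ] [ 1.7999e+02 -1.0000e-01 -1.5590e+01] 21.65
pose [ 528.  -265.5  158.9] [ 1.7998e+02 -1.4000e-01 -1.5580e+01] t 21.7
 shift(start axes) [-0.3218 -0.4837  0.0168]  turn [-2.000e-04 -4.900e-03  7.338e-01]  shift(end axes) [-0.4738 -0.336   0.0178]
[-27.8  22.5  93.6   0.   63.7  77.8]
```

View pics/pv.png

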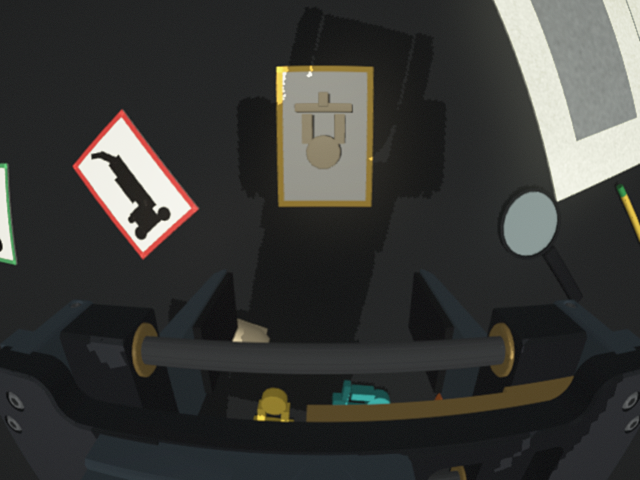

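The vertebra lies squarely on the yellow card. Its axis is at column 323.5 and the card's centre at 325, so it's about 1 mm off. I'll check that number with a fit, then go on to the jaw.

```bash
cat >> fit.py <<'E'
def placed(n,key,H):
    """pose of a bone lying on its card, relative to the card, both from one picture"""
    import pickle; C=pickle.load(open("C.pkl","rb")); p,t,T=C[key]; im,c=load(n)
    p1,t1,s=card(n,p)
    r=np.radians(t1); g=np.array([[-54,-34],[54,-34],[54,34],[-54,34]]); q=np.c_[p1[0]+g[:,0]*np.cos(r)-g[:,1]*np.sin(r),p1[1]+g[:,0]*np.sin(r)+g[:,1]*np.cos(r),np.full(4,2.)]
    roi=np.zeros(im.shape[:2],np.uint8); cv2.fillPoly(roi,[project(c,q,True).round().astype(int)],1)
    S_=cv2.cvtColor(cv2.GaussianBlur(im,(0,0),.8),cv2.COLOR_RGB2HSV)[...,1]
    th,_=cv2.threshold(S_[roi>0].reshape(-1,1),0,255,cv2.THRESH_OTSU); m=((S_>th)&(roi>0)).astype(np.uint8)
    global fgmask,comp; f0,c0=fgmask,comp; fgmask=lambda *a:m
    comp=lambda *a:m
    o=fitobj(n,p,T,H,yaws=[t1,t1+180])[0]; fgmask,comp=f0,c0
    d=o[1][:2]-p1; print(key,"card",p1.round(1),round(t1,2),"otsu",th,"cost",round(o[0],3),"off in card axes",(d@np.array([[np.cos(r),-np.sin(r)],[np.sin(r),np.cos(r)]])).round(2),"yaw",round(wrap(o[1][2]-t1),2))
E
python3 - <<'E'
from fit import *
placed("pf","femur",20); placed("pv","vertebra",16)
E
```

```text
femur card [657.8 113.8] -22.28 otsu 31.0 cost 0.067 off in card axes [0.6  0.92] yaw 0.09
vertebra card [ 604.8 -286.4] -15.01 otsu 38.0 cost 0.121 off in card axes [-0.36  1.  ] yaw -0.65
```

Request:
send_rows --deltas '[[[0,0,0],[0,0,0.245]],[[0,0,0],[0,0,0.245]],[[0,0,0],[0,0,0.244]],[[-0.079,-0.056,0.003],[0,0,0]],[[-0.079,-0.056,0.003],[0,0,0]],[[-0.079,-0.056,0.003],[0,0,0]],[[-0.079,-0.056,0.003],[0,0,0]],[[-0.079,-0.056,0.003],[0,0,0]],[[-0.079,-0.056,0.003],[0,0,0]],[[0,0,0],[0,0,0]]]'

```text
time_s: 22.7
ee_pos: [436.5, 15.4, 149.0]
ee_rot: [-179.9, 0.1, -36.2]
force: [0.6, -0.4, -0.0]
gripper_width: 91.3
gripper_force: 0.0
```

```bash
python3 -c "
from h import *
plan(438,10.7,18,-36.6)"
```

```text
pose [436.5  15.4 149. ] [-1.7995e+02  9.0000e-02 -3.6220e+01] t 22.7
 shift(start axes) [0.0085 0.006  0.2621]  turn [-0.0019  0.0032  0.0132]  shift(end axes) [0.0082 0.0058 0.262 ]
```

Request:
send_rows --deltas '[[[-0.08,0.003,0],[0,0,0.013]],[[-0.08,0.003,0],[0,0,0]],[[0,0,0],[0,0,0]],[[0,0,0],[0,0,0]]]'

```text
time_s: 23.1
ee_pos: [373.0, 56.7, 149.5]
ee_rot: [-179.9, -0.1, -36.9]
force: [0.1, -1.3, -0.7]
gripper_width: 91.2
gripper_force: 0.0
```

```bash
python3 snap.py oj
python3 - <<'E'
from fit import *
import pickle
C=pickle.load(open("C.pkl","rb"))
for thr in (85,110):
    f,x=fitobj("oj",(438,11),C["jaw"][2],14,yaws=range(295,350,10),thr=thr)[0]; print(thr,f,x.round(2))
a=np.radians(x[2]); plan(x[0]+3*np.cos(a),x[1]+3*np.sin(a),18,wrap(x[2],360))
E
```

```text
[373.   56.7 149.5] [-1.7991e+02 -1.3000e-01 -3.6890e+01] 23.1
85 1.0 [384.49  21.3  287.96]
110 0.17116551101207733 [437.61   9.32 323.43]
pose [373.5  56.4 149.5] [-1.799e+02 -1.300e-01 -3.696e+01] t 23.15
 shift(start axes) [ 0.1644 -0.0014  0.2634]  turn [-0.0035 -0.0046 -0.0134]  shift(end axes) [ 0.165  -0.0008  0.263 ]
```

Request:
send_rows --deltas '[[[0.0825,-0.0004,0],[0,0,-0.013]],[[0.0825,-0.0004,0],[0,0,0]],[[0,0,0.08],[0,0,0]],[[0,0,0.08],[0,0,0]],[[0,0,0.03],[0,0,0]],[[0,0,0],[0,0,0]],[[0,0,0],[0,0,0]]]'

```text
time_s: 23.85
ee_pos: [439.4, 6.8, 54.1]
ee_rot: [-180.0, -0.1, -36.7]
force: [0.1, -0.6, 1.0]
gripper_width: 91.4
gripper_force: 0.0
```

```bash
python3 -c "
from h import *
plan(440,7.5,17.5,-36.57)"
```

```text
pose [439.4   6.8  54.1] [-1.7996e+02 -5.0000e-02 -3.6660e+01] t 23.85
 shift(start axes) [ 0.0001 -0.0019  0.0732]  turn [-0.0013 -0.0019 -0.003 ]  shift(end axes) [ 0.0002 -0.002   0.0732]
```

Request:
send_rows --deltas '[[[0,-0.002,0.04],[0,0,0]],[[0,0,0.02],[0,0,0]],[[0,0,0.013],[0,0,0]],[[0,0,0],[0,0,0]],[[0,0,0],[0,0,0]]]'

```text
time_s: 24.35
ee_pos: [438.7, 8.3, 17.9]
ee_rot: [-180.0, -0.0, -36.6]
force: [-0.3, 0.0, -0.1]
gripper_width: 90.8
gripper_force: 0.0
```

Request:
send_rows --deltas '[[[0,0,0],[0,0,0]],[[0,0,0],[0,0,0]],[[0,0,0],[0,0,0]],[[0,0,0],[0,0,0]],[[0,0,0],[0,0,0]],[[0,0,0],[0,0,0]],[[0,0,0],[0,0,0]],[[0,0,0],[0,0,0]],[[0,0,0],[0,0,0]],[[0,0,0],[0,0,0]]]' --grip 1 --grip_force 12

```text
time_s: 25.35
ee_pos: [438.2, 8.3, 17.4]
ee_rot: [-180.0, 0.0, -36.6]
force: [0.2, -0.3, 0.0]
gripper_width: 19.5
gripper_force: 12.0
```

Request:
send_rows --deltas '[[[0,0,0],[0,0,0]],[[0,0,0],[0,0,0]]]'

```text
time_s: 25.55
ee_pos: [438.2, 8.3, 17.4]
ee_rot: [-180.0, 0.0, -36.6]
force: [0.6, -0.6, 0.2]
gripper_width: 19.9
gripper_force: 12.0
```

```bash
python3 -c "
from h import *
plan(440,7.5,88,21.54)"
```

```text
pose [438.2   8.3  17.4] [-1.80e+02  1.00e-02 -3.66e+01] t 25.55
 shift(start axes) [ 0.0038 -0.0009 -0.1413]  turn [-1.0000e-04  2.0000e-04 -2.0293e+00]  shift(end axes) [ 0.0028  0.0028 -0.1412]
```

Request:
send_rows --deltas '[[[0,0,-0.02],[0,0,0]],[[0,0,-0.06],[0,0,0]],[[0,0,-0.06],[0,0,-0.29]],[[0,0,0],[0,0,-0.29]],[[0,0,0],[0,0,-0.29]],[[0,0,0],[0,0,-0.29]],[[0,0,0],[0,0,-0.29]],[[0,0,0],[0,0,-0.29]],[[0,0,0],[0,0,-0.29]],[[0,0,0],[0,0,0]]]'

```text
time_s: 26.55
ee_pos: [438.3, 8.3, 88.0]
ee_rot: [180.0, -0.0, 21.5]
force: [-0.4, 0.1, 0.0]
gripper_width: 20.1
gripper_force: 12.0
```

```bash
python3 -c "
from h import *
plan(618.2,-101.3,88,21.54)"
```

```text
pose [438.3   8.3  88. ] [ 1.7999e+02 -4.0000e-02  2.1540e+01] t 26.55
 shift(start axes) [2.541e-01 3.360e-01 2.000e-04]  turn [ 0.0004 -0.0014  0.0001]  shift(end axes) [ 0.2542  0.336  -0.    ]
```

Request:
send_rows --deltas '[[[0.0318,0.042,0],[0,0,0]],[[0.0318,0.042,0],[0,0,0]],[[0.0318,0.042,0],[0,0,0]],[[0.0318,0.042,0],[0,0,0]],[[0.0318,0.042,0],[0,0,0]],[[0.0318,0.042,0],[0,0,0]],[[0.0318,0.042,0],[0,0,0]],[[0.0318,0.042,0],[0,0,0]],[[0,0,0.05],[0,0,0]],[[0,0,0.05],[0,0,0]]]'

```text
time_s: 27.55
ee_pos: [619.6, -101.8, 37.7]
ee_rot: [179.9, -0.1, 21.3]
force: [1.0, 0.5, 0.1]
gripper_width: 20.1
gripper_force: 12.0
```

Request:
send_rows --deltas '[[[0,0,0.01],[0,0,0]],[[0,0,0],[0,0,0]],[[0,0,0],[0,0,0]],[[0,0,0],[0,0,0]]]'

```text
time_s: 27.95
ee_pos: [619.2, -101.3, 33.9]
ee_rot: [179.9, -0.1, 21.5]
force: [0.4, -0.1, -0.1]
gripper_width: 19.8
gripper_force: 12.0
```

```bash
python3 -c "
from h import *
plan(618.2,-101.3,19.5,21.54)"
```

```text
pose [ 619.2 -101.3   33.9] [ 1.7992e+02 -1.4000e-01  2.1540e+01] t 27.95
 shift(start axes) [-0.002  -0.0007  0.0289]  turn [ 0.0028 -0.0048 -0.0001]  shift(end axes) [-0.002  -0.0006  0.0288]
```

Request:
send_rows --deltas '[[[-0.001,-0.0006,0.01],[0,0,0]],[[0,0,0.01],[0,0,0]],[[0,0,0.005],[0,0,0]],[[0,0,0],[0,0,0]],[[0,0,0],[0,0,0]]]'

```text
time_s: 28.45
ee_pos: [617.6, -101.1, 19.7]
ee_rot: [-180.0, 0.0, 21.6]
force: [0.1, 1.2, -0.2]
gripper_width: 19.7
gripper_force: 12.0
```

```bash
python3 -c "
from h import *
plan(618.2,-101.3,19.4,21.54)"
```

```text
pose [ 617.6 -101.1   19.7] [-1.7999e+02  1.0000e-02  2.1560e+01] t 28.45
 shift(start axes) [0.0009 0.0008 0.0006]  turn [-0.0004  0.0004  0.0007]  shift(end axes) [0.0008 0.0008 0.0006]
```

Request:
send_rows --deltas '[[[0.001,0.001,0],[0,0,0]],[[0,0,0.0007],[0,0,0]],[[0,0,0],[0,0,0]],[[0,0,0],[0,0,0]]]'

```text
time_s: 28.85
ee_pos: [618.4, -101.4, 19.5]
ee_rot: [-180.0, -0.0, 21.6]
force: [-0.8, 0.1, -1.9]
gripper_width: 19.9
gripper_force: 12.0
```

Request:
send_rows --deltas '[[[0,0,0],[0,0,0]],[[0,0,0],[0,0,0]],[[0,0,0],[0,0,0]],[[0,0,0],[0,0,0]],[[0,0,-0.02],[0,0,0]],[[0,0,-0.08],[0,0,0]],[[0,0,-0.09],[0,0,0]],[[0,0,-0.09],[0,0,0]],[[-0.08,0,0],[0,0,0]],[[-0.08,0,0],[0,0,0]]]' --grip 0

```text
time_s: 29.85
ee_pos: [544.7, -131.1, 162.2]
ee_rot: [179.8, -0.2, 21.7]
force: [-0.0, -0.7, -1.4]
gripper_width: 91.1
gripper_force: 0.0
```

Request:
send_rows --deltas '[[[0,0,0],[0,0,0]],[[0,0,0],[0,0,0]]]'

```text
time_s: 30.05
ee_pos: [543.8, -131.1, 160.6]
ee_rot: [180.0, -0.1, 21.5]
force: [1.4, -0.6, -0.5]
gripper_width: 90.9
gripper_force: 0.0
```

```bash
python3 snap.py pj
python3 - <<'E'
from fit import *
placed("pj","jaw",14)
plan(450,-158,150,21.5)
im,c=load("ov")
for thr in(50,62,75):
    m=comp(fgmask(im,thr),c,(449,-159),17); v,u=np.nonzero(m); w=toplane(c,np.c_[u,v],15,True); mm=w.mean(0); e,V=np.linalg.eigh(np.cov(w.T)); a=V[:,1]
    q=(w-mm)@a; print(thr,mm.round(1),np.degrees(np.arctan2(a[1],a[0])),q.min(),q.max())
E
```

```text
[ 543.8 -131.1  160.6] [ 1.7995e+02 -1.0000e-01  2.1500e+01] 30.05
jaw card [ 617.4 -101.5] 21.57 otsu 38.0 cost 0.111 off in card axes [1.26 1.76] yaw 0.1
pose [ 544.7 -130.9  160.4] [ 1.7994e+02 -1.1000e-01  2.1540e+01] t 30.1
 shift(start axes) [-0.1961 -0.0191  0.0204]  turn [ 0.0019 -0.0039  0.0012]  shift(end axes) [-0.196  -0.019   0.0208]
50 [ 448.1 -157.3] 57.61955688116045 -30.432105993526413 40.60683845875968
62 [ 448.1 -157.2] 57.625252583316914 -29.99789748289345 40.23769997347383
75 [ 448.  -157.2] 57.46748052698739 -29.65128435288903 40.03530447944763
```

View pics/pj.png

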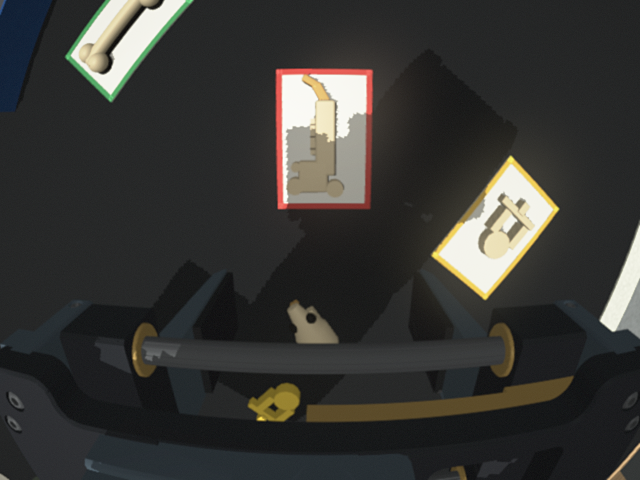

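The jaw lies on the red card with its tip at (308,76) and its branch at about (315,190). The fit reports an offset of 1–2 mm, so I'll check it with an overlay of the picture's outline.

Run:
```python
from fit import *
import pickle
C=pickle.load(open("C.pkl","rb")); T=C["jaw"][2]; im,c=load("pj"); p1,t1,_=card("pj",(617.4,-101))
K=4; x0,y0,w,h=265,60,120,160
big=cv2.resize(im[y0:y0+h,x0:x0+w,::-1],None,fx=K,fy=K,interpolation=cv2.INTER_CUBIC)
out=[]
for off in [(0,0),(1.26,1.76)]:
    b=big.copy(); r=np.radians(t1)
    for cnt in cv2.findContours(T.astype(np.uint8),cv2.RETR_EXTERNAL,cv2.CHAIN_APPROX_NONE)[0]:
        g=(cnt[:,0]-139.5)/S+np.array(off)
        for z,col in((14,(0,0,255)),(2,(0,160,0))):
            P=np.c_[p1[0]+g[:,0]*np.cos(r)-g[:,1]*np.sin(r),p1[1]+g[:,0]*np.sin(r)+g[:,1]*np.cos(r),np.full(len(g),z*1.)]
            q=((project(c,P,True)-[x0,y0]+.5)*K).round().astype(int); cv2.polylines(b,[q],True,col,1)
    out.append(b)
cv2.imwrite("pics/ov1.png",cv2.resize(np.hstack(out),(800,533)))
```

```text
(no output)
```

View pics/ov1.png

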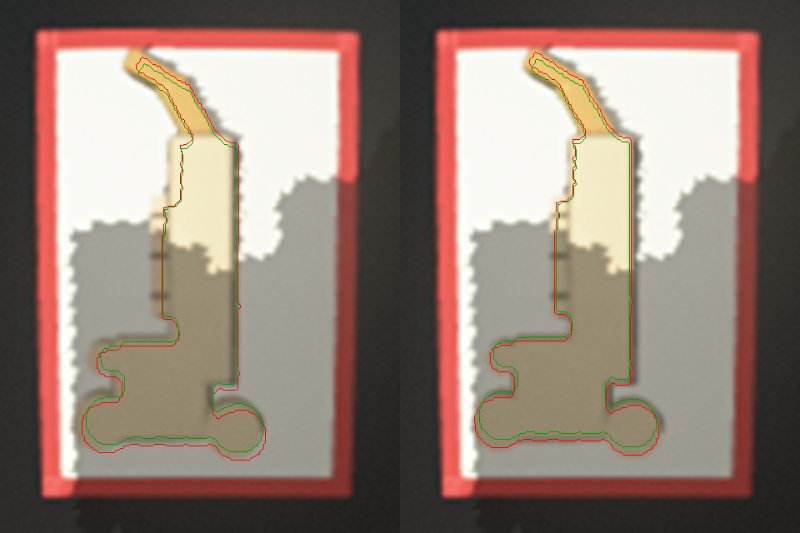

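The overlay confirms the jaw is about 1.3 mm along and 1.8 mm across off the picture, with a dark sliver showing right of the bar. I'll regrip it and shift it.

```bash
python3 -c "
from h import *
plan(618.4,-101.4,60,21.54)"
```

```text
pose [ 544.7 -130.9  160.4] [ 1.7994e+02 -1.1000e-01  2.1540e+01] t 30.1
 shift(start axes) [ 0.1584 -0.0009  0.2011]  turn [ 0.0019 -0.0039 -0.0002]  shift(end axes) [ 0.1588 -0.0008  0.2008]
```

Request:
send_rows --deltas '[[[0.079,0,0],[0,0,0]],[[0.079,0,0],[0,0,0]],[[0,0,0.08],[0,0,0]],[[0,0,0.08],[0,0,0]],[[0,0,0.05],[0,0,0]],[[0,0,0.04],[0,0,0]],[[0,0,0.02],[0,0,0]],[[0,0,0],[0,0,0]],[[0,0,0],[0,0,0]]]'

```text
time_s: 31.0
ee_pos: [618.6, -101.7, 25.2]
ee_rot: [180.0, -0.1, 21.6]
force: [0.4, -0.6, -0.5]
gripper_width: 91.3
gripper_force: 0.0
```

```bash
python3 -c "
from h import *
plan(618.4,-101.4,19.5,21.54)"
```

```text
pose [ 618.6 -101.7   25.2] [ 1.7996e+02 -9.0000e-02  2.1580e+01] t 31.0
 shift(start axes) [-0.0002 -0.0006  0.0114]  turn [ 0.0015 -0.003   0.0014]  shift(end axes) [-0.0002 -0.0006  0.0114]
```

Request:
send_rows --deltas '[[[0,0,0.006],[0,0,0]],[[0,0,0.005],[0,0,0]],[[0,0,0],[0,0,0]]]'

```text
time_s: 31.3
ee_pos: [617.5, -101.8, 19.4]
ee_rot: [180.0, -0.0, 21.6]
force: [-0.1, 0.5, -0.1]
gripper_width: 91.1
gripper_force: 0.0
```

Request:
send_rows --deltas '[[[0,0,0],[0,0,0]],[[0,0,0],[0,0,0]],[[0,0,0],[0,0,0]],[[0,0,0],[0,0,0]],[[0,0,0],[0,0,0]],[[0,0,0],[0,0,0]],[[0,0,0],[0,0,0]],[[0,0,0],[0,0,0]],[[0,0,0],[0,0,0]],[[0,0,0],[0,0,0]]]' --grip 1 --grip_force 12

```text
time_s: 32.3
ee_pos: [617.4, -101.7, 19.0]
ee_rot: [-180.0, -0.0, 21.6]
force: [0.4, -0.2, -0.1]
gripper_width: 20.1
gripper_force: 12.0
```

Request:
send_rows --deltas '[[[0,0,0],[0,0,0]],[[0,0,0],[0,0,0]]]'

```text
time_s: 32.5
ee_pos: [617.4, -101.7, 19.0]
ee_rot: [-180.0, -0.0, 21.6]
force: [0.3, -0.9, 0.2]
gripper_width: 19.7
gripper_force: 12.0
```

```bash
python3 -c "
from h import *
plan(618.4,-101.4,19.5,21.54);print(state()['gripper_width'])"
```

```text
pose [ 617.4 -101.7   19. ] [-179.99   -0.     21.56] t 32.5
 shift(start axes) [ 0.0021  0.0001 -0.0009]  turn [-0.0002 -0.0001  0.0007]  shift(end axes) [ 0.002  0.    -0.001]
19.747866818386992
```

Request:
send_rows --deltas '[[[0,0,-0.006],[0,0,0]],[[-0.0026,0.0036,0],[0,0,0]],[[0,0,0],[0,0,0]],[[0,0,0.003],[0,0,0]],[[0,0,0.003],[0,0,0]],[[0,0,0],[0,0,0]],[[0,0,0],[0,0,0]]]'

```text
time_s: 33.2
ee_pos: [616.8, -103.9, 19.0]
ee_rot: [-180.0, 0.0, 21.6]
force: [0.8, -0.3, 0.6]
gripper_width: 20.2
gripper_force: 12.0
```

```bash
python3 -c "
from h import *
plan(616.85,-103.85,19,21.54)"
```

```text
pose [ 616.8 -103.9   19. ] [-1.7999e+02  1.0000e-02  2.1560e+01] t 33.2
 shift(start axes) [ 0.     -0.0001 -0.    ]  turn [-0.0002  0.0002  0.0007]  shift(end axes) [ 0. -0. -0.]
```

Request:
send_rows --deltas '[[[0,0,0],[0,0,0]],[[0,0,0],[0,0,0]],[[0,0,0],[0,0,0]],[[0,0,0],[0,0,0]],[[0,0,-0.02],[0,0,0]],[[0,0,-0.08],[0,0,0]],[[0,0,-0.09],[0,0,0]],[[0,0,-0.09],[0,0,0]],[[-0.08,0,0],[0,0,0]],[[-0.08,0,0],[0,0,0]]]' --grip 0

```text
time_s: 34.2
ee_pos: [543.2, -133.6, 161.6]
ee_rot: [179.8, -0.2, 21.7]
force: [-0.2, -1.3, -0.6]
gripper_width: 90.5
gripper_force: 0.0
```

Request:
send_rows --deltas '[[[0,0,0],[0,0,0]],[[0,0,0],[0,0,0]]]'

```text
time_s: 34.4
ee_pos: [542.4, -133.6, 160.1]
ee_rot: [179.9, -0.1, 21.5]
force: [0.7, -0.2, 1.0]
gripper_width: 91.2
gripper_force: 0.0
```

```bash
python3 snap.py pj2
python3 - <<'E'
from fit import *
placed("pj2","jaw",14)
a=np.radians(57.5); plan(448.1-85*np.cos(a),-157.2-85*np.sin(a),160,57.5)
E
```

```text
[ 542.4 -133.6  160.1] [ 1.7995e+02 -1.0000e-01  2.1500e+01] 34.4
jaw card [ 617.1 -101.6] 21.05 otsu 38.0 cost 0.099 off in card axes [ 0.44 -0.04] yaw 0.48
pose [ 543.2 -133.4  159.9] [ 1.7994e+02 -1.1000e-01  2.1540e+01] t 34.45
 shift(start axes) [-0.332   0.0743 -0.0008]  turn [ 0.0031 -0.0032 -1.2554]  shift(end axes) [-3.124e-01 -1.348e-01 -2.000e-04]
```

Request:
send_rows --deltas '[[[0,0,0],[0,0,-0.251]],[[0,0,0],[0,0,-0.251]],[[0,0,0],[0,0,-0.251]],[[0,0,0],[0,0,-0.251]],[[0,0,0],[0,0,-0.251]],[[-0.078,-0.0338,0],[0,0,0]],[[-0.078,-0.0338,0],[0,0,0]],[[-0.078,-0.0338,0],[0,0,0]],[[-0.078,-0.0338,0],[0,0,0]],[[0,0,0],[0,0,0]]]'

```text
time_s: 35.45
ee_pos: [399.4, -230.2, 159.1]
ee_rot: [-179.9, 0.1, 57.3]
force: [0.5, -0.0, 0.7]
gripper_width: 91.2
gripper_force: 0.0
```

Request:
send_rows --deltas '[[[0,0,0],[0,0,0]]]'

```text
time_s: 35.55
ee_pos: [402.7, -229.1, 159.4]
ee_rot: [179.9, -0.0, 57.4]
force: [0.2, 0.2, 1.2]
gripper_width: 91.1
gripper_force: 0.0
```

```bash
python3 snap.py os
python3 - <<'E'
from fit import *
im,c=load("os")
for thr in(85,110,130):
    m=comp(fgmask(im,thr),c,(448,-157),17); v,u=np.nonzero(m); w=toplane(c,np.c_[u,v],15,True); mm=w.mean(0); e,V=np.linalg.eigh(np.cov(w.T)); a=V[:,1]
    a=a*np.sign(a[1]); q=(w-mm)@a; s=(w-mm)@np.array([-a[1],a[0]])
    print(thr,len(u),mm.round(1),np.degrees(np.arctan2(a[1],a[0])),q.min().round(1),q.max().round(1),"width profile",[(k,round(np.ptp(s[abs(q-k)<1.5]),1),round((s[abs(q-k)<1.5].max()+s[abs(q-k)<1.5].min())/2,1)) for k in range(-24,40,6) if (abs(q-k)<1.5).any()])
cv2.imwrite("pics/osc.png",cv2.resize(im[60:220,230:420,::-1],None,fx=3,fy=3))
E
```

```text
[ 402.7 -229.1  159.4] [ 1.7991e+02 -4.0000e-02  5.7430e+01] 35.55
85 2856 [ 449.  -157.4] 54.56913144322883 -30.3 38.1 width profile [(-24, np.float64(28.3), np.float64(-0.2)), (-18, np.float64(34.8), np.float64(0.0)), (-12, np.float64(35.5), np.float64(-0.1)), (-6, np.float64(35.5), np.float64(0.2)), (0, np.float64(36.2), np.float64(0.1)), (6, np.float64(35.3), np.float64(0.0)), (12, np.float64(29.6), np.float64(-0.1)), (18, np.float64(20.8), np.float64(-0.1)), (24, np.float64(17.6), np.float64(0.2)), (30, np.float64(15.9), np.float64(0.4)), (36, np.float64(12.8), np.float64(-0.0))]
110 2681 [ 448.9 -157.6] 54.56793230904639 -29.5 37.7 width profile [(-24, np.float64(26.7), np.float64(-0.2)), (-18, np.float64(33.1), np.float64(0.0)), (-12, np.float64(33.9), np.float64(-0.1)), (-6, np.float64(34.5), np.float64(-0.1)), (0, np.float64(34.6), np.float64(0.1)), (6, np.float64(33.7), np.float64(0.0)), (12, np.float64(29.6), np.float64(-0.1)), (18, np.float64(17.5), np.float64(-0.2)), (24, np.float64(16.7), np.float64(-0.2)), (30, np.float64(15.2), np.float64(0.0)), (36, np.float64(12.8), np.float64(-0.1))]
130 2596 [ 448.8 -157.5] 54.37500738907189 -29.2 37.6 width profile [(-24, np.float64(25.9), np.float64(0.0)), (-18, np.float64(33.1), np.float64(-0.1)), (-12, np.float64(33.2), np.float64(0.2)), (-6, np.float64(33.9), np.float64(0.1)), (0, np.float64(33.7), np.float64(-0.3)), (6, np.float64(33.7), np.float64(-0.0)), (12, np.float64(28.8), np.float64(0.2)), (18, np.float64(16.7), np.float64(0.2)), (24, np.float64(16.0), np.float64(0.2)), (30, np.float64(15.1), np.float64(0.1)), (36, np.float64(12.7), np.float64(-0.0))]
```

View pics/osc.png

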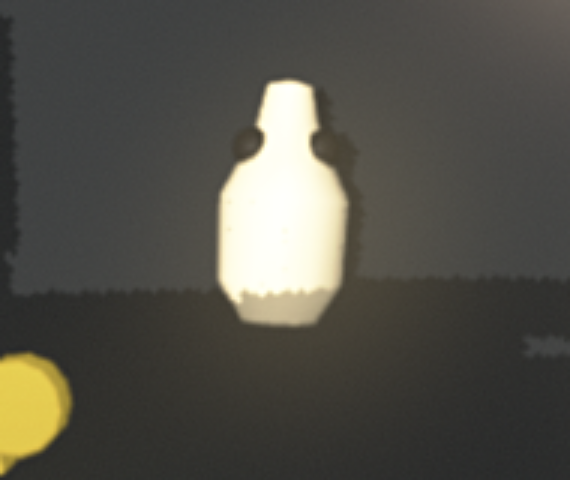

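The crop shows the skull with its snout up and its parallel-sided braincase at x −18 to +6 mm from the centroid. The yellow decoy sits well to the lower left. I'll grip at (445.4, −162.4), yaw 54.5.

```bash
python3 -c "
from h import *
plan(445.4,-162.4,90,54.5)"
```

```text
pose [ 403.2 -228.8  159.3] [ 1.7991e+02 -4.0000e-02  5.7510e+01] t 35.6
 shift(start axes) [ 0.1572 -0.0003  0.1387]  turn [ 0.003  -0.0015  0.105 ]  shift(end axes) [ 0.157  -0.0084  0.1386]
```

Request:
send_rows --deltas '[[[0,0,0],[0,0,0.105]],[[0.0785,-0.004,0],[0,0,0]],[[0.0785,-0.004,0],[0,0,0]],[[0,0,0.07],[0,0,0]],[[0,0,0.07],[0,0,0]],[[0,0,0.06],[0,0,0]],[[0,0,0.02],[0,0,0]],[[0,0,0],[0,0,0]],[[0,0,0],[0,0,0]]]'

```text
time_s: 36.5
ee_pos: [445.6, -162.4, 49.9]
ee_rot: [179.9, -0.0, 54.5]
force: [-0.6, -0.4, 0.8]
gripper_width: 91.2
gripper_force: 0.0
```

```bash
python3 -c "
from h import *
plan(445.4,-162.4,18,54.5)"
```

```text
pose [ 445.6 -162.4   49.9] [ 1.7989e+02 -4.0000e-02  5.4550e+01] t 36.5
 shift(start axes) [-0.0003 -0.0004  0.0638]  turn [ 0.0039 -0.0014  0.0017]  shift(end axes) [-0.0002 -0.0002  0.0638]
```

Request:
send_rows --deltas '[[[0,0,0.03],[0,0,0]],[[0,0,0.02],[0,0,0]],[[0,0,0.0135],[0,0,0]],[[0,0,0],[0,0,0]],[[0,0,0],[0,0,0]]]'

```text
time_s: 37.0
ee_pos: [444.3, -162.5, 17.6]
ee_rot: [180.0, -0.0, 54.5]
force: [-0.2, -0.1, -0.5]
gripper_width: 91.2
gripper_force: 0.0
```

Request:
send_rows --deltas '[[[0,0,0],[0,0,0]],[[0,0,0],[0,0,0]],[[0,0,0],[0,0,0]],[[0,0,0],[0,0,0]],[[0,0,0],[0,0,0]],[[0,0,0],[0,0,0]],[[0,0,0],[0,0,0]],[[0,0,0],[0,0,0]],[[0,0,0],[0,0,0]],[[0,0,0],[0,0,0]]]' --grip 1 --grip_force 14

```text
time_s: 38.0
ee_pos: [444.1, -162.4, 17.3]
ee_rot: [180.0, -0.0, 54.5]
force: [1.1, -0.0, -0.4]
gripper_width: 33.2
gripper_force: 14.0
```

Run:
```python
from fit import *
s=state(); print(s["ee_pos"],s["ee_rot"],s["gripper_width"],s["gripper_force"],s["force"])
im,c=load("cf"); hsv=cv2.cvtColor(im,cv2.COLOR_RGB2HSV)
g=cv2.inRange(hsv,(100,130,40),(125,255,255)); n,l,st,ce=cv2.connectedComponentsWithStats(g); k=1+st[1:,4].argmax()
print(st[k]); cnt=np.argwhere(l==k)[:,::-1]
hull=cv2.convexHull(cnt.astype(np.int32))[:,0]
w=toplane(c,hull,65,True).astype(np.float32); print(cv2.minAreaRect(w))
# top camera: grey inner floor / rim
im=grab_frame("top"); c=calibration("top"); hsv=cv2.cvtColor(im,cv2.COLOR_RGB2HSV)
g=cv2.inRange(hsv,(100,110,60),(125,255,255)); n,l,st,ce=cv2.connectedComponentsWithStats(g); k=min(range(1,n),key=lambda k:np.hypot(*(ce[k]-[210,181])) if st[k,4]>80 else 1e9)
hull=cv2.convexHull(np.argwhere(l==k)[:,::-1].astype(np.int32))[:,0]; print(st[k],cv2.minAreaRect(toplane(c,hull,65).astype(np.float32)))
```

```text
[ 444.13831935 -162.42598694   17.30405862] [ 1.79982863e+02 -9.13299494e-03  5.45058905e+01] 33.2349226951325 13.999964773538522 [ 1.07522308 -0.04565743 -0.41506867]
[  446     0   192   201 12360]
((594.0289916992188, 297.7353820800781), (181.77044677734375, 188.2318115234375), 86.65399169921875)
[ 172  146   73   71 1519] ((612.3009033203125, 288.7697448730469), (150.1122283935547, 150.76292419433594), 86.4758071899414)
```

Request:
send_rows --deltas '[[[0,0,-0.01],[0,0,0]],[[0,0,-0.05],[0,0,0]],[[0,0,-0.08],[0,0,0]],[[0,0,-0.08],[0,0,-0.279]],[[0,0,-0.065],[0,0,-0.279]],[[0,0,0],[0,0,-0.279]],[[0,0,0],[0,0,-0.279]],[[0,0,0],[0,0,0]]]'

```text
time_s: 38.85
ee_pos: [443.6, -162.2, 160.2]
ee_rot: [180.0, -0.0, 86.5]
force: [-0.0, 0.3, -1.4]
gripper_width: 33.3
gripper_force: 14.0
```

```bash
python3 -c "
from h import *
plan(619,205,160,86.5);print(state()['gripper_width'],state()['force'])"
```

```text
pose [ 443.6 -162.2  160.2] [ 1.7999e+02 -1.0000e-02  8.6460e+01] t 38.85
 shift(start axes) [7.546e-01 3.048e-01 5.000e-04]  turn [ 0.0002 -0.0002 -0.0014]  shift(end axes) [7.544e-01 3.052e-01 4.000e-04]
33.339644227811895 [-0.02115843  0.28921623 -1.39503921]
```

Request:
send_rows --deltas '[[[0.0755,0.0305,0],[0,0,0]],[[0.0755,0.0305,0],[0,0,0]],[[0.0755,0.0305,0],[0,0,0]],[[0.0755,0.0305,0],[0,0,0]],[[0.0755,0.0305,0],[0,0,0]],[[0.0755,0.0305,0],[0,0,0]],[[0.0755,0.0305,0],[0,0,0]],[[0.0755,0.0305,0],[0,0,0]],[[0.0755,0.0305,0],[0,0,0]],[[0.0755,0.0305,0],[0,0,0]]]'

```text
time_s: 39.85
ee_pos: [619.5, 206.6, 159.3]
ee_rot: [-179.9, 0.0, 86.3]
force: [1.3, -0.0, -0.3]
gripper_width: 33.3
gripper_force: 14.0
```

Request:
send_rows --deltas '[[[0,0,0],[0,0,0]],[[0,0,0],[0,0,0]]]'

```text
time_s: 40.05
ee_pos: [618.9, 205.5, 158.8]
ee_rot: [-179.9, 0.1, 86.4]
force: [-0.0, -0.5, -0.5]
gripper_width: 33.3
gripper_force: 14.0
```

```bash
python3 snap.py ti
python3 - <<'E'
from fit import *
im,c=load("ti"); hsv=cv2.cvtColor(im,cv2.COLOR_RGB2HSV)
g=cv2.inRange(hsv,(100,110,40),(125,255,255)); n,l,st,ce=cv2.connectedComponentsWithStats(g)
u,v=project(c,np.array([[615,292,65.]]),True)[0]; k=min((k for k in range(1,n) if st[k,4]>1000),key=lambda k:np.hypot(*(ce[k]-[u,v])))
hull=cv2.convexHull(np.argwhere(l==k)[:,::-1].astype(np.int32))[:,0]; print(st[k],cv2.minAreaRect(toplane(c,hull,65,True).astype(np.float32)))
E
```

```text
[618.9 205.5 158.8] [-1.7989e+02  6.0000e-02  8.6450e+01] 40.05
[  215    26   203   200 10351] ((619.9035034179688, 295.6783752441406), (137.48167419433594, 137.58372497558594), 86.44925689697266)
```

View pics/ti.png

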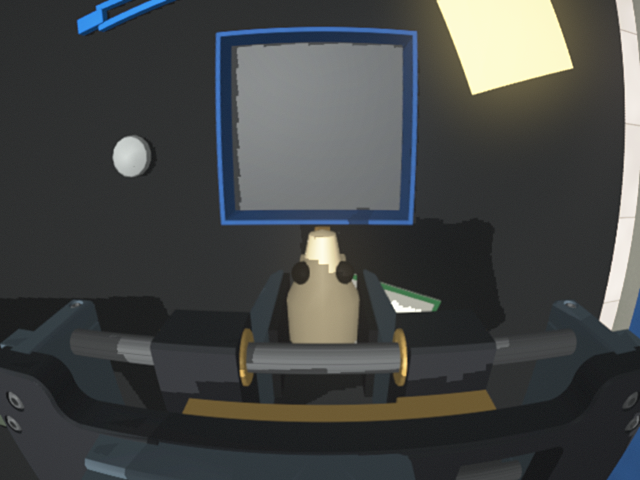

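The view shows the tin open, with rim corners at (217,33), (416,32), (413,222) and (221,223), and the skull upright in the jaws. I'll estimate the pad height from how wide the floor appears, then approach slowly.

Run:
```python
from fit import *
im,c=load("ti"); hsv=cv2.cvtColor(im,cv2.COLOR_RGB2HSV)
g=((hsv[...,1]<70)&(hsv[...,2]>60)).astype(np.uint8); g[:, :220]=0; g[:,414:]=0; g[:36]=0; g[219:]=0
g=cv2.morphologyEx(g,cv2.MORPH_OPEN,np.ones((3,3)))
L=[];Rr=[]
for v in range(70,180,5):
    u=np.nonzero(g[v])[0]; L.append((u.min()-.5,v)); Rr.append((u.max()+.5,v))
print(L[::5],Rr[::5])
for z in range(8,48,4):
    a=toplane(c,L,z,True);b=toplane(c,Rr,z,True); print(z,round(np.median(np.hypot(*(a-b).T)),1),end=" | ")
plan(619.3,285.7,75,86.45)
```

```text
[(np.float64(230.5), 70), (np.float64(231.5), 95), (np.float64(231.5), 120), (np.float64(232.5), 145), (np.float64(233.5), 170)] [(np.float64(402.5), 70), (np.float64(402.5), 95), (np.float64(402.5), 120), (np.float64(401.5), 145), (np.float64(400.5), 170)]
8 141.1 | 12 139.3 | 16 137.5 | 20 135.6 | 24 133.8 | 28 132.0 | 32 130.1 | 36 128.3 | 40 126.5 | 44 124.6 | pose [618.6 204.6 159. ] [-1.7988e+02  7.0000e-02  8.6400e+01] t 40.1
 shift(start axes) [ 0.1621 -0.0085  0.1679]  turn [-0.0041  0.0024 -0.0017]  shift(end axes) [ 0.162  -0.0086  0.168 ]
```

Request:
send_rows --deltas '[[[0.08,0,0],[0,0,0]],[[0.08,0,0],[0,0,0]],[[0,0,0],[0,0,0]]]'

```text
time_s: 40.4
ee_pos: [623.9, 287.8, 159.7]
ee_rot: [-180.0, -0.1, 86.5]
force: [0.2, -0.4, -1.1]
gripper_width: 33.2
gripper_force: 14.0
```

```bash
python3 -c "
from h import *
plan(619.3,285.7,75,86.45)"
```

```text
pose [623.9 287.8 159.7] [-1.7999e+02 -1.2000e-01  8.6520e+01] t 40.4
 shift(start axes) [-0.005  -0.0089  0.1693]  turn [-0.0002 -0.0044  0.0024]  shift(end axes) [-0.0046 -0.009   0.1694]
```

Request:
send_rows --deltas '[[[-0.005,-0.009,0],[0,0,0]],[[0,0,0.07],[0,0,0]],[[0,0,0.06],[0,0,0]],[[0,0,0.04],[0,0,0]],[[0,0,0.02],[0,0,0]],[[0,0,0],[0,0,0]],[[0,0,0],[0,0,0]]]'

```text
time_s: 41.1
ee_pos: [620.3, 282.0, 66.0]
ee_rot: [179.9, -0.0, 86.4]
force: [-0.8, -0.2, -0.3]
gripper_width: 33.3
gripper_force: 14.0
```

Request:
send_rows --deltas '[[[0,0,0.002],[0,0,0]],[[0,0,0.002],[0,0,0]],[[0,0,0.002],[0,0,0]]]'

```text
time_s: 41.4
ee_pos: [620.0, 282.9, 62.6]
ee_rot: [179.9, -0.0, 86.5]
force: [0.7, 0.7, -1.1]
gripper_width: 33.1
gripper_force: 14.0
```

Request:
send_rows --deltas '[[[0,0,0.002],[0,0,0]],[[0,0,0.002],[0,0,0]]]'

```text
time_s: 41.6
ee_pos: [619.7, 282.8, 59.8]
ee_rot: [180.0, -0.0, 86.5]
force: [-0.0, -0.0, -0.5]
gripper_width: 32.8
gripper_force: 14.0
```

Request:
send_rows --deltas '[[[0,0,0.002],[0,0,0]],[[0,0,0.002],[0,0,0]]]'

```text
time_s: 41.8
ee_pos: [619.7, 282.7, 57.7]
ee_rot: [-180.0, -0.0, 86.5]
force: [-0.4, -0.9, 5.7]
gripper_width: 32.9
gripper_force: 14.0
```

Request:
send_rows --deltas '[[[0,0,0],[0,0,0]],[[0,0,0],[0,0,0]]]'

```text
time_s: 42.0
ee_pos: [619.6, 282.7, 57.8]
ee_rot: [-180.0, -0.0, 86.5]
force: [0.2, 0.2, -0.6]
gripper_width: 33.0
gripper_force: 14.0
```

Request:
send_rows --deltas '[[[0,0,0.001],[0,0,0]],[[0,0,0],[0,0,0]]]'

```text
time_s: 42.2
ee_pos: [619.7, 282.7, 57.7]
ee_rot: [180.0, -0.0, 86.5]
force: [-1.2, 0.1, 1.5]
gripper_width: 33.0
gripper_force: 14.0
```

Request:
send_rows --deltas '[[[0,0,0.001],[0,0,0]],[[0,0,0],[0,0,0]],[[0,0,0],[0,0,0]]]'

```text
time_s: 42.5
ee_pos: [619.8, 282.7, 57.7]
ee_rot: [180.0, -0.0, 86.5]
force: [-1.6, -0.5, 5.3]
gripper_width: 33.3
gripper_force: 14.0
```

Contact is confirmed: z holds at 57.7 mm while the force rises to about 5 N. I'll release with the jaws only part open, because of the tin walls.

Request:
send_rows --deltas '[[[0,0,-0.0005],[0,0,0]],[[0,0,0],[0,0,0]],[[0,0,0],[0,0,0]],[[0,0,0],[0,0,0]],[[0,0,0],[0,0,0]],[[0,0,0],[0,0,0]]]' --grip 0.4

```text
time_s: 43.1
ee_pos: [619.7, 282.7, 56.9]
ee_rot: [-180.0, 0.0, 86.5]
force: [1.4, 0.0, -0.6]
gripper_width: 54.9
gripper_force: 0.0
```

Request:
send_rows --deltas '[[[0,0,-0.01],[0,0,0]],[[0,0,-0.04],[0,0,0]],[[0,0,-0.07],[0,0,0]],[[0,0,-0.07],[0,0,0]],[[0,0,-0.04],[0,0,0]],[[-0.08,0,0],[0,0,0]],[[-0.08,0,0],[0,0,0]],[[0,0,0],[0,0,0]],[[0,0,0],[0,0,0]]]'

```text
time_s: 44.0
ee_pos: [614.9, 202.3, 172.7]
ee_rot: [180.0, -0.1, 86.4]
force: [-0.2, -0.2, 0.5]
gripper_width: 54.6
gripper_force: 0.0
```

```bash
python3 snap.py fin
python3 - <<'E'
from h import *
t=grab_frame("top"); w=np.load("fin.npz")["im"]
a=cv2.resize(w,(440,330)); b=cv2.resize(t[130:310,120:530],(800,351)); o=np.zeros((600,800,3),np.uint8)
o[:351]=b[:, :]; o[351:,:]=cv2.resize(w[:300],(800,375))[60:309]
cv2.imwrite("pics/fin2.png",o[:,:,::-1])
E
```

```text
[614.9 202.3 172.7] [ 1.7996e+02 -5.0000e-02  8.6370e+01] 44.0
```

View pics/fin2.png

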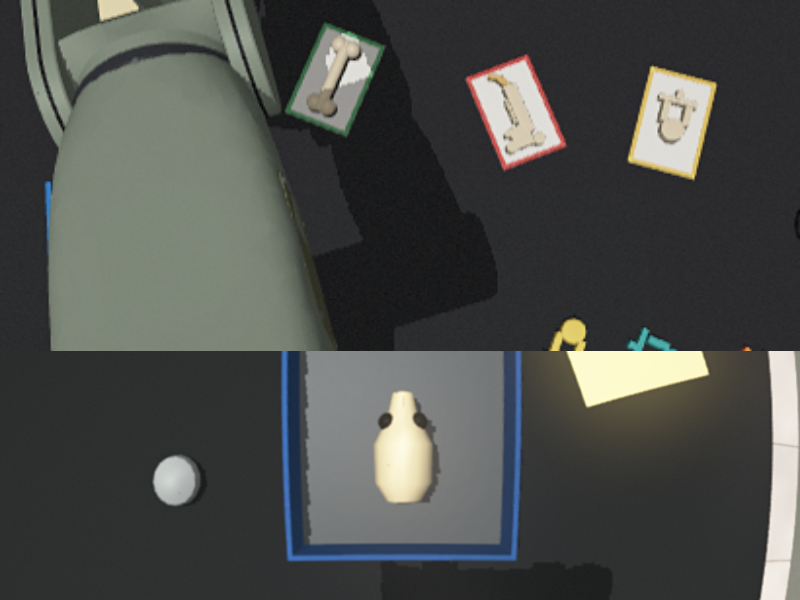

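The skull stands upright in the tin at about (403,445), the femur, jaw and vertebra lie on their cards, and the pebble hasn't moved. The gripper is clear, so I'm handing in.

```bash
python3 -c "
from workcell import *
print(job_done())"
```

```text
the job is handed in; nothing more can be done
None
```

I handed the job in at about 44 s: the femur, vertebra and jaw lie on their cards, each measured about 1 mm or less off centre, the skull stands upright in the tin, and the pebble and forceps were not touched.

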